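# Finish the kiln load and hold the lid at its balance point

### The job

Finish the pyramid of clay rollers in the small open kiln with the two from the drying board: lay the first in the empty gap of the second row and the second on top, parallel to the others and level with their ends, set down rather than dropped, without shifting the rest of the pile. Then take the lid by its handle, swing it forward off its back stop to its balance point, where it falls neither way, and finish while still gripping it there, so that I can draw the safety pin from the stay; never let it drop forward onto the pin, and leave the other things on the bench alone.

Things in the scene. Friction and masses are not known exactly. Their poses are not given: they have to be found in the camera images.
- roller_a_mid (a point): Centre of a loose clay texture roller, a solid cylinder 28 mm in diameter and 56 mm long with flat ends and five darker bands, about 65 g. Its y axis is the cylinder's axis. It lies in a trough on the plywood drying board, its centre 14 mm above the board's top face.
- roller_a: The same roller as a body (origin on its side wall, use roller_a_mid for its position).
- roller_b_mid (a point): Centre of the second loose clay roller, the same in every way as roller_a and free to swap with it; it lies in the other trough of the board, about 64 mm beside roller_a, parallel to it.
- roller_b: The same second roller as a body (use roller_b_mid for its position).
- board: Fixed plywood drying board flat on the bench, 150 mm (x) by 130 mm (y), top face 14 mm above the bench; origin at the centre of its underside. Two troughs along its y at x = -32 and +32 mm, each between two strips 4 mm high and 32 mm long; the rollers lie within 8 mm of their middle.
- kiln: Fixed small bench-top kiln, steel jacket, cream brick walls, open at the top; origin at the centre of its underside, on the bench. Outside 180 mm (its x) by 230 mm (its y), rim 114 mm high; walls 30 mm, so the chamber is 120 mm (x) by 170 mm (y). Front at -x, lid hinged along its +x side, grey switch box on its -y end. In it an unfinished pyramid of rollers, axes along the kiln's y.
- gap (a point): Where the centre of the missing second-row roller belongs: in the saddle between the front and middle rollers of the bottom row (three, in a grooved setter, at kiln x = -32, 0, +32 mm, centres 51 mm above the bench), at kiln x = -16 mm, 74 mm above the bench. Axes as the kiln's, y along the rollers. 4 mm free beside its row neighbour.
- crown (a point): Where the centre of the top roller belongs once both rollers of the second row lie, 97 mm above the bench; axes as the kiln's.
- second_mid (a point): Centre of the roller that already lies in the second row (kiln x = +16 mm, 74 mm above the bench); loose, same size as the others.
- lid (a joint): Angle in rad through which the lid has swung forward from its back stop: 0 at the stop (start; the lid leans back 16 degrees past upright), 0.36 at its balance point (centre of mass exactly above the hinge line; it then leans 4.5 degrees forward of upright), 0.85 on the safety pin. Nearly frictionless hinge: below 0.36 it falls back, above it forward.
- lid_handle (a point): Centre of the lid's handle: a black round bar 14 mm thick and 110 mm long, parallel to the kiln's y axis, on two thin posts (100 mm apart) 30 mm off the lid's free front edge. With the lid up it is the kiln's highest part, about 0.34 m above the bench, free on both sides. The lid is 28 mm thick, 0.6 kg. 220 mm from the hinge line.
- lid_hinge (a point): Point on the lid's hinge line (along the kiln's y) at mid width, 121 mm above the bench, 100 mm from the kiln's centre along its +x. With joint value j, and a = 1.85 - j, the handle's centre lies from here, in the kiln's axes, at x = -0.220 cos a + 0.008 sin a, z = 0.220 sin a + 0.008 cos a (m).
- brush: Bystander: brush, 170 mm long, lying on the green cutting mat.
- loop_tool: Bystander: loop tool with a wooden handle, 170 mm long, lying on the green cutting mat.
- prop0: Bystander: cream square kiln prop, 35 mm wide and 50 mm high, standing near the kiln; origin under its centre.
- prop1: Bystander: cream square kiln prop, 35 mm wide and 75 mm high, beside the other.
- glaze: Bystander: glaze jar with a white cap, 64 mm wide and 85 mm high; origin under its centre.
Not all that is in view belongs to the job. Leave any orange or pink look-alike of the roller_a alone.

How it is judged:
On the way, in this order (a step that is already met when the one before it is completed fails the run):
1. one roller lies let go in the empty gap of the second row (((x of roller_a_mid in the frame of gap between -0.005 and 0.005 m and y of roller_a_mid in the frame of gap between -0.012 and 0.012 m and z of roller_a_mid in the frame of gap between -0.004 and 0.004 m and angle between the y axis of roller_a_mid and the y axis of gap, either way round below 0.2 rad and contact force between roller_a and the fingers below 0.1 N and linear speed of roller_a below 0.05 m/s) or (x of roller_b_mid in the frame of gap between -0.005 and 0.005 m and y of roller_b_mid in the frame of gap between -0.012 and 0.012 m and z of roller_b_mid in the frame of gap between -0.004 and 0.004 m and angle between the y axis of roller_b_mid and the y axis of gap, either way round below 0.2 rad and contact force between roller_b and the fingers below 0.1 N and linear speed of roller_b below 0.05 m/s))), for 0.2 s.
2. the other roller lies let go on top, the pyramid complete ((((x of roller_a_mid in the frame of gap between -0.005 and 0.005 m and y of roller_a_mid in the frame of gap between -0.012 and 0.012 m and z of roller_a_mid in the frame of gap between -0.004 and 0.004 m and angle between the y axis of roller_a_mid and the y axis of gap, either way round below 0.2 rad and contact force between roller_a and the fingers below 0.1 N and linear speed of roller_a below 0.05 m/s) and (x of roller_b_mid in the frame of crown between -0.005 and 0.005 m and y of roller_b_mid in the frame of crown between -0.012 and 0.012 m and z of roller_b_mid in the frame of crown between -0.004 and 0.004 m and angle between the y axis of roller_b_mid and the y axis of crown, either way round below 0.2 rad and contact force between roller_b and the fingers below 0.1 N and linear speed of roller_b below 0.05 m/s)) or ((x of roller_b_mid in the frame of gap between -0.005 and 0.005 m and y of roller_b_mid in the frame of gap between -0.012 and 0.012 m and z of roller_b_mid in the frame of gap between -0.004 and 0.004 m and angle between the y axis of roller_b_mid and the y axis of gap, either way round below 0.2 rad and contact force between roller_b and the fingers below 0.1 N and linear speed of roller_b below 0.05 m/s) and (x of roller_a_mid in the frame of crown between -0.005 and 0.005 m and y of roller_a_mid in the frame of crown between -0.012 and 0.012 m and z of roller_a_mid in the frame of crown between -0.004 and 0.004 m and angle between the y axis of roller_a_mid and the y axis of crown, either way round below 0.2 rad and contact force between roller_a and the fingers below 0.1 N and linear speed of roller_a below 0.05 m/s)))), for 0.2 s.
3. the lid is gripped and still at its balance point (value of joint lid between 0.279 and 0.439 rad and velocity of joint lid between -0.06 and 0.06 rad/s and contact force between lid and the fingers above 4 N and x of the grasp point in the frame of lid_handle between -0.025 and 0.025 m and y of the grasp point in the frame of lid_handle between -0.06 and 0.06 m and z of the grasp point in the frame of lid_handle between -0.025 and 0.025 m), for 0.3 s.
At the end, for the whole second after the job is handed in: Rollers let go in the gap and on top (5 mm across, 12 mm along, 4 mm in height, 0.2 rad), the second-row one moved under 8 mm; fingers grip the lid by its handle (over 4 N), still, within 0.08 rad of its balance point (all of step 3 and (((x of roller_a_mid in the frame of gap between -0.005 and 0.005 m and y of roller_a_mid in the frame of gap between -0.012 and 0.012 m and z of roller_a_mid in the frame of gap between -0.004 and 0.004 m and angle between the y axis of roller_a_mid and the y axis of gap, either way round below 0.2 rad and contact force between roller_a and the fingers below 0.1 N and linear speed of roller_a below 0.05 m/s) and (x of roller_b_mid in the frame of crown between -0.005 and 0.005 m and y of roller_b_mid in the frame of crown between -0.012 and 0.012 m and z of roller_b_mid in the frame of crown between -0.004 and 0.004 m and angle between the y axis of roller_b_mid and the y axis of crown, either way round below 0.2 rad and contact force between roller_b and the fingers below 0.1 N and linear speed of roller_b below 0.05 m/s)) or ((x of roller_b_mid in the frame of gap between -0.005 and 0.005 m and y of roller_b_mid in the frame of gap between -0.012 and 0.012 m and z of roller_b_mid in the frame of gap between -0.004 and 0.004 m and angle between the y axis of roller_b_mid and the y axis of gap, either way round below 0.2 rad and contact force between roller_b and the fingers below 0.1 N and linear speed of roller_b below 0.05 m/s) and (x of roller_a_mid in the frame of crown between -0.005 and 0.005 m and y of roller_a_mid in the frame of crown between -0.012 and 0.012 m and z of roller_a_mid in the frame of crown between -0.004 and 0.004 m and angle between the y axis of roller_a_mid and the y axis of crown, either way round below 0.2 rad and contact force between roller_a and the fingers below 0.1 N and linear speed of roller_a below 0.05 m/s))) and distance of second_mid from where it was at the start of the episode below 0.008 m); the arm keeps its last pose, push and grip.
It fails at once if a bystander (brush, loop tool, kiln prop or glaze jar) is shifted by more than 25 mm (distance of any of brush, loop_tool, prop0, prop1, glaze from where it was at the start of the episode above 0.025 m).
It fails at once if the lid drops forward onto the safety pin (value of joint lid above 0.75 rad).
It fails at once if a loose roller is dropped from more than about 13 mm (contact force between roller_a and the fingers below 0.01 N and linear speed of roller_a above 0.5 m/s).
It fails at once if a loose roller is dropped from more than about 13 mm (contact force between roller_b and the fingers below 0.01 N and linear speed of roller_b above 0.5 m/s).
It also fails if it takes over 61 s, if anything falls off the work surface, if the arm or the gripper's body presses on something with over 40 N, if the wrist force passes 120 N, or if a joint passes its speed limit or range.

### The arm

A 7-joint arm with a two-finger parallel gripper is mounted at the origin on the work surface. World frame = base frame: x ahead of the robot, y to its left, z up, the work surface at z = 0. Lengths are in m, angles in rad, forces in N, time in s.
With the tool pointing down it reaches from about 0.375 to 0.925 m from the base axis. Payload 3.1 kg.
Tool frame: the origin (TCP) lies at the very end of the fingers, on their centre line; the grasp point (between the pads) lies 19 mm behind it; z points along the fingers, y is the line along which they close (so a half turn about z gives the same grasp; the last joint's range is limited). The gripper opens to 85 mm and grips with 20 to 120 N. Pads are 22 mm wide; open, the fingers measure 114 mm over their backs; the gripper's body (76 mm by 85 mm) begins 54 mm behind the grasp point. The pads swing forward as they close: fully open they stand 13 mm farther back than shut.
Start: joints at [-1.27, 0.383, 0.044, 1.598, -0.018, 1.161, -0.05], TCP at [0.252, 0.599, 0.231] pointing down, gripper open.
Joint ranges: [-2.61, 2.61], [-0.41, 2.15], [-1.48, 1.57], [0, 2.5], [-1.57, 4.71], [0.05, 1.97], [-2.85, 2.85]. Speed limits (rad/s): [2.79, 2.79, 3.14, 3.14, 3.14, 3.14, 3.14].

### API

Orientations are given as [roll, pitch, yaw] about the fixed x, y, z axes, in that order (R = Rz(yaw) Ry(pitch) Rx(roll)).
In Python, from rig import manip, imaging gives the robot as it stands.
- The arm moves only by the tool apply_moves, never from a script. Its argument "series" is a list of rows, each an object of numbers: "x", "y", "z": the shift along the world's x, y, z in mm; "wx", "wy", "wz": the turn, a rotation vector about the world's x, y, z in degrees; "claw": the opening, from 0 (shut) to 1 (fully open). In form: [{"x": .., "y": .., "z": .., "wx": .., "wy": .., "wz": .., "claw": ..}, ...]. A call has 1 to 12 rows; each row shifts and turns the commanded pose from where the row before left it; what a row does not reach is not made up. A row lasts 1/8 s, in which the tool goes at most 62.5 mm and 10.7 degrees, less where a joint would pass 70% of its speed; a pose out of reach is approached as far as the arm can. A call is refused whole if a number of a shift passes 62.5 or a number of a turn 10.7, either way. A call with a gripper value outside its range is refused whole. The fingers move at their own pace and stop on an object; the grip force is fixed at half the most. Time passes only in rows, so rows that do not move let the fingers close. It gives the time, the measured TCP pose, the force, the opening and the grip force at its end, in the units of the state.
- manip.get_obs(): the state, without advancing time (a new reading comes with each control period).
- imaging.grab_frame(name): name is "scene" or "top" or "wrist"; returns a dict with "color" (400x640x3 uint8, red, green, blue), "intrinsics" (3x3 intrinsics, pixels), "world_from_camera" (4x4, takes a point from camera to world coordinates). Camera axes: x right, y down, z forward; pixel columns grow to the right and rows downward; lengths in m; the calibration is good to about 2 mm. A picture is of the moment at which its call begins. There is no depth.
- manip.hand_in(): hands the job in; it is judged then, once.
The state is a dict: "t": time; "joint_pos": joint angles; "joint_vel": joint speeds; "tau": joint torques, N m; "tcp_pos": TCP position; "tool_rot": TCP orientation; "wrist_force": force on the tool from outside, world axes, zero at the start; "torque": the same for the moment, N m; "gripper_width": finger opening in m; "grip_force": force on a finger pad.
Only numpy, scipy, OpenCV 4.12 (cv2) and the standard library are available. Lean on these libraries where they do the work, as an engineer would, in place of code of your own. Each camera call takes 0.05 s, during which the arm holds its last target. There are 200 camera calls.

## Working session

There is one attempt and no reset: what is moved stays moved. The work goes in short steps, Python scripts to look and compute and a tool call to move; the robot and the scene stay as the last step left them, time stands still between calls to the robot, and variables do not carry over. Pictures are saved under pics/ and viewed, at most 10 in all, crops included, and the job is handed in when it is done.

Besides the shell and the picture viewer there is one more tool, called after "Request:" as name(argument=value, ...), one argument or row to a line, values as JSON. apply_moves: Moves the arm, as the interface text tells. Its arguments: {"type":"object","properties":{"series":{"type":"array","items":{"type":"object","properties":{"x":{"type":"number"},"y":{"type":"number"},"z":{"type":"number"},"wx":{"type":"number"},"wy":{"type":"number"},"wz":{"type":"number"},"claw":{"type":"number"}}}}},"required":["series"]}

```bash
mkdir -p pics; ls
python3 - <<'E'
from rig import manip, imaging
import cv2
o=manip.get_obs(); print({k:(v if not hasattr(v,'round') else v) for k,v in o.items()})
for n in ("scene","top"):
    f=imaging.grab_frame(n); cv2.imwrite(f"pics/{n}0.png",f["color"][:,:,::-1]); print(n,f["intrinsics"],f["world_from_camera"])
E
```

```text
pics
{'t': 0.0, 'joint_pos': array([-1.2698193 ,  0.38384873,  0.04381472,  1.59958995, -0.01787698,
        1.16119606, -0.04989279]), 'joint_vel': array([-5.47303404e-04, -6.95390792e-04,  2.46351201e-04, -1.98199492e-04,
        2.65015576e-06, -1.36860315e-03,  2.04779702e-04]), 'tau': array([ 8.15477870e-05, -4.33453882e+01,  1.02448270e+00, -2.49513441e+01,
        1.05506237e-02,  1.15418580e-02, -1.05638293e-05]), 'tcp_pos': array([0.25202175, 0.59812271, 0.2298706 ]), 'tool_rot': array([-3.13894723e+00,  1.56738522e-04,  2.74292959e+00]), 'wrist_force': array([-0.15855734,  0.29381628, -0.76036963]), 'torque': array([ 0.01428261, -0.00187056,  0.04100882]), 'grip_force': 0.0, 'gripper_width': 0.085327243066392}
scene [[368.81130984   0.         318.69629607]
 [  0.         368.81130984 196.92924749]
 [  0.           0.           1.        ]] [[-0.27764464  0.6398877  -0.71655927  1.14849126]
 [ 0.96064259  0.19183688 -0.20090901  0.20869072]
 [ 0.00890329 -0.74413866 -0.66796586  0.9207382 ]
 [ 0.          0.          0.          1.        ]]
top [[410.01285313   0.         331.07598216]
 [  0.         410.01285313 200.67928412]
 [  0.           0.           1.        ]] [[ 0.00436178 -0.99544031  0.09528676  0.27878001]
 [-0.9999801  -0.00390766  0.00495192 -0.02904266]
 [-0.00455699 -0.09530646 -0.99543755  1.47718075]
 [ 0.          0.          0.          1.        ]]
```

View pics/scene0.png

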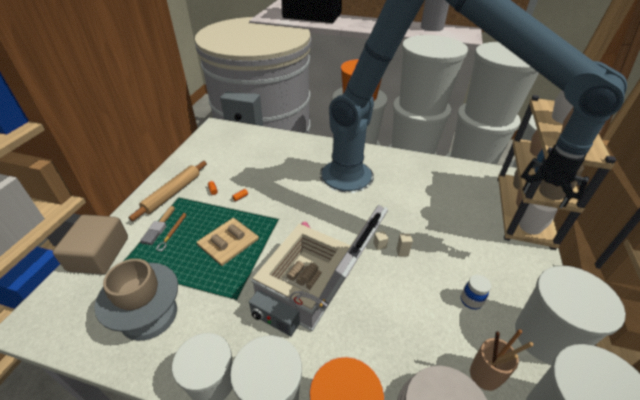

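View pics/top0.png

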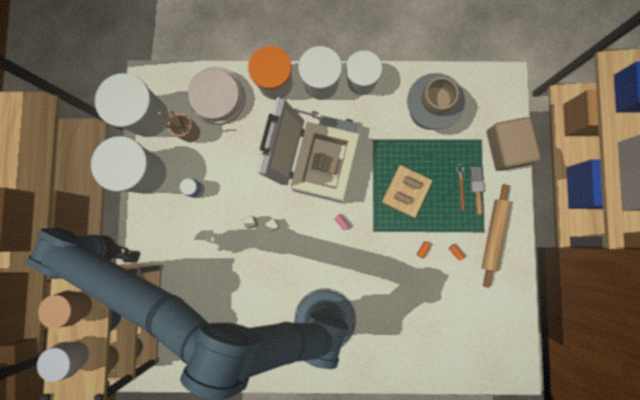

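Candidates, by pixel in the top view: the brown pair on the board at (413,183) and (404,197) are the match. The orange look-alikes at (424,249) and (457,252) and the pink one at (342,222) are rejected. The clay ones in the kiln at about (326,162) are the pile itself. Next I'll take a close crop.

Run:
```python
import cv2
a=cv2.imread("pics/top0.png")[90:225,245:440]
cv2.imwrite("pics/topc.png",cv2.resize(a,None,fx=4,fy=4,interpolation=cv2.INTER_CUBIC))
```

```text
(no output)
```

View pics/topc.png

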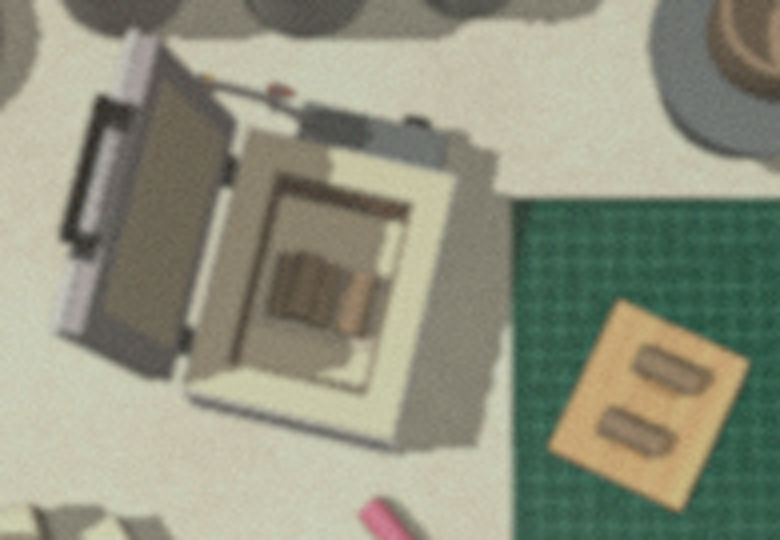

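```bash
cat > h.py <<'E'
import numpy as np, cv2
from rig import manip, imaging
def ray(f,px,z):
    K=f["intrinsics"];T=f["world_from_camera"]
    px=np.atleast_2d(np.array(px,float)); d=np.c_[px,np.ones(len(px))]@np.linalg.inv(K).T@T[:3,:3].T
    c=T[:3,3]; return c+d*((z-c[2])/d[:,2])[:,None]
def proj(f,P):
    T=np.linalg.inv(f["world_from_camera"]);p=np.atleast_2d(P)@T[:3,:3].T+T[:3,3];p=p@f["intrinsics"].T
    return p[:,:2]/p[:,2:]
E
python3 - <<'E'
from h import *
f=imaging.grab_frame("top")
c=lambda L:(np.array(L,float)+.5)/4-.5+[245,90]
def rect(L,z,n):
    w=ray(f,c(L),z);print(n,w.round(4).tolist(),"ctr",w.mean(0).round(4),"sides",[round(np.linalg.norm(w[i]-w[(i+1)%len(w)]),4) for i in range(len(w))],
     "dir",[round(np.degrees(np.arctan2(*(w[(i+1)%len(w)]-w[i])[1::-1])),1) for i in range(len(w))])
rect([(250,130),(457,172),(395,447),(188,390)],.114,"kiln")
rect([(285,178),(410,205),(370,390),(240,360)],.114,"inner")
rect([(620,298),(750,358),(682,512),(548,450)],.014,"board")
rect([(673,370),(638,431)],.028,"rollers")
rect([(103,103),(70,240)],.34,"handle")
E
```

```text
kiln [[0.6775, 0.0604, 0.114], [0.6416, -0.1156, 0.114], [0.4071, -0.0633, 0.114], [0.4544, 0.1102, 0.114]] ctr [ 0.5451 -0.0021  0.114 ] sides [np.float64(0.1796), np.float64(0.2402), np.float64(0.1798), np.float64(0.2286)] dir [np.float64(-101.5), np.float64(167.4), np.float64(74.8), np.float64(-12.6)]
inner [[0.6359, 0.0303, 0.114], [0.6129, -0.0757, 0.114], [0.455, -0.0423, 0.114], [0.4799, 0.0669, 0.114]] ctr [ 0.5459 -0.0052  0.114 ] sides [np.float64(0.1085), np.float64(0.1615), np.float64(0.112), np.float64(0.1602)] dir [np.float64(-102.2), np.float64(168.1), np.float64(77.1), np.float64(-13.2)]
board [[0.5525, -0.2689, 0.014], [0.4982, -0.3851, 0.014], [0.3593, -0.3219, 0.014], [0.4143, -0.2028, 0.014]] ctr [ 0.4561 -0.2947  0.014 ] sides [np.float64(0.1283), np.float64(0.1526), np.float64(0.1312), np.float64(0.1531)] dir [np.float64(-115.0), np.float64(155.5), np.float64(65.2), np.float64(-25.5)]
rollers [[0.4851, -0.313, 0.028], [0.4303, -0.2811, 0.028]] ctr [ 0.4577 -0.2971  0.028 ] sides [np.float64(0.0633), np.float64(0.0633)] dir [np.float64(149.8), np.float64(-30.2)]
handle [[0.6307, 0.1504, 0.34], [0.5316, 0.1718, 0.34]] ctr [0.5812 0.1611 0.34  ] sides [np.float64(0.1014), np.float64(0.1014)] dir [np.float64(167.8), np.float64(-12.2)]
```

The clay rollers on the board are at (673,370) and (638,431) in the crop. They measure 63 mm apart against the stated 64, the board 130x152 mm, and the kiln about 180x232 mm. The measured handle centre also matches the hinge formula. I'll move above the kiln for a wrist view.

Request:
apply_moves(
  series=[
    {"x":15,"y":-40,"z":40},
    {"x":20,"y":-50,"z":40},
    {"x":20,"y":-50,"z":30},
    {"x":20,"y":-50,"z":30},
    {"x":20,"y":-50,"z":20},
    {"x":20,"y":-50,"z":10},
    {"x":20,"y":-50},
    {"x":20,"y":-50},
    {"x":20,"y":-55},
    {"x":20,"y":-55},
    {"x":20,"y":-55},
    {"x":20,"y":-45},
  ],
)

```text
$.series[0]: bad value
```

Run:
```python
from h import *
f=imaging.grab_frame("wrist"); np.savez("w1.npz",**f); cv2.imwrite("pics/w1.png",f["color"][:,:,::-1])
o=manip.get_obs(); print(o["t"],o["tcp_pos"],o["tool_rot"],o["joint_pos"].round(2)); print(f["world_from_camera"].round(3))
```

```text
0.2 [0.25215403 0.59842967 0.23036419] [-3.13985280e+00  9.93319647e-05  2.74289338e+00] [-1.27  0.38  0.04  1.6  -0.02  1.16 -0.05]
[[ 0.388  0.876  0.285  0.179]
 [ 0.922 -0.369 -0.121  0.63 ]
 [-0.001  0.31  -0.951  0.373]
 [ 0.     0.     0.     1.   ]]
```

View pics/w1.png

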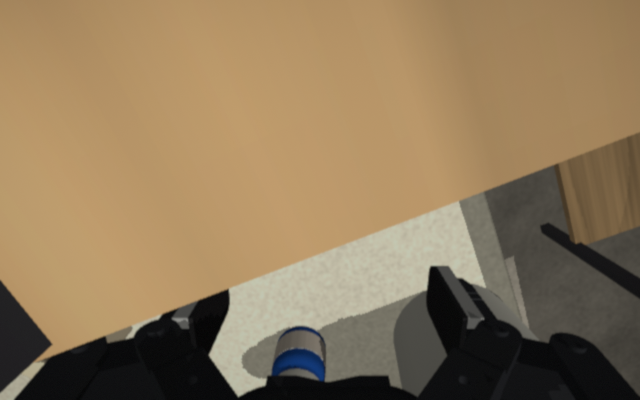

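The move was refused, probably because every field is required. The wrist view shows the shelf behind the hand (towards -x), the glaze jar at (300,350) and open bench towards +x.

Request:
apply_moves(
  series=[
    {"x":20,"y":-40,"z":10,"wx":0,"wy":0,"wz":0,"claw":1},
    {"x":20,"y":-50,"z":30,"wx":0,"wy":0,"wz":0,"claw":1},
    {"x":20,"y":-50,"z":35,"wx":0,"wy":0,"wz":0,"claw":1},
    {"x":20,"y":-50,"z":35,"wx":0,"wy":0,"wz":0,"claw":1},
    {"x":20,"y":-50,"z":35,"wx":0,"wy":0,"wz":0,"claw":1},
    {"x":20,"y":-50,"z":30,"wx":0,"wy":0,"wz":0,"claw":1},
    {"x":20,"y":-50,"z":20,"wx":0,"wy":0,"wz":0,"claw":1},
    {"x":20,"y":-50,"z":0,"wx":0,"wy":0,"wz":0,"claw":1},
    {"x":20,"y":-50,"z":0,"wx":0,"wy":0,"wz":0,"claw":1},
    {"x":20,"y":-55,"z":0,"wx":0,"wy":0,"wz":0,"claw":1},
    {"x":20,"y":-55,"z":0,"wx":0,"wy":0,"wz":0,"claw":1},
    {"x":20,"y":-50,"z":0,"wx":0,"wy":0,"wz":0,"claw":1},
  ],
)

```text
t: 1.7
tcp_pos: [0.4909, 0.0006, 0.4235]
tool_rot: [3.141, 0.0, 2.742]
wrist_force: [1.2, 0.4, -0.9]
gripper_width: 0.0856
grip_force: 0.0
```

Run:
```python
from h import *
f=imaging.grab_frame("wrist"); np.savez("w2.npz",**f); cv2.imwrite("pics/w2.png",f["color"][:,:,::-1])
o=manip.get_obs(); print(o["t"],o["tcp_pos"],o["tool_rot"],o["joint_pos"].round(2)); print(f["world_from_camera"].round(3))
c,s=np.cos(np.radians(77.5)),np.sin(np.radians(77.5)); R=np.array([[c,-s,0],[s,c,0],[0,0,1]])
for P in [(-.016,0,.074),(.016,0,.074),(-.016,.028,.074),(.016,.028,.074)]: print(proj(f,np.array([.545,-.003,0])+R@np.array(P)))
print(proj(f,[[.4851,-.313,.028],[.4303,-.2811,.028]]))
```

```text
1.75 [ 0.49260989 -0.00880861  0.42377265] [-3.13830778  0.00461979  2.72916443] [-0.71 -0.07  0.62  1.71  0.05  1.48  1.06]
[[ 0.389  0.876  0.286  0.417]
 [ 0.921 -0.371 -0.119  0.032]
 [ 0.002  0.31  -0.951  0.566]
 [ 0.     0.     0.     1.   ]]
[[328.19056721 184.17363361]]
[[349.53670627 180.3782022 ]]
[[324.72964832 165.88845293]]
[[346.42903476 161.965154  ]]
[[151.55901664 213.36783188]
 [150.3897521  176.5245671 ]]
```

Run:
```python
import cv2,numpy as np
a=cv2.imread("pics/w2.png")
r=lambda b:cv2.resize(b,None,fx=6,fy=6,interpolation=cv2.INTER_CUBIC)
# left: kiln pile 275..400 x 125..225 ; right: board 110..190? stacked
k=cv2.resize(a[110:230,265:425],None,fx=5,fy=5,interpolation=cv2.INTER_CUBIC)
cv2.imwrite("pics/w2k.png",k)
```

```text
(no output)
```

View pics/w2k.png

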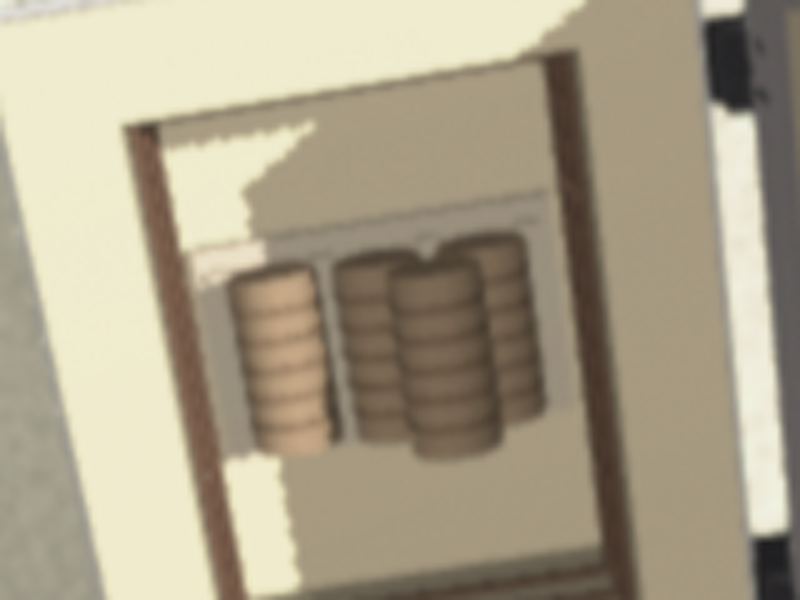

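The pile shows clearly in the crop. The front roller spans about (272,265)-(297,457), the second-row roller (437,262)-(458,460), and the saddle between the front and middle rollers is empty. I'll fit the kiln pose from the hulls of these and the board from both rollers, so I also need a crop of the board from the same frame.

Run:
```python
from h import *
from scipy.optimize import least_squares
d=np.load("w2.npz"); f={k:d[k] for k in d}
cr=lambda p:(p+.5-[265,110])*5-.5
def cyl(c,th):
    u=np.array([np.cos(th),np.sin(th),0]);v=np.array([-u[1],u[0],0]);t=np.linspace(0,6.28,60)
    ring=.014*(np.cos(t)[:,None]*v+np.sin(t)[:,None]*np.array([0,0,1]))
    return np.r_[c+ring+.028*u,c+ring-.028*u]
def ext(P,row):
    h=cv2.convexHull(cr(proj(f,P)).astype(np.float32))[:,0]
    xs=[]
    for a,b in zip(h,np.roll(h,-1,0)):
        if (a[1]-row)*(b[1]-row)<=0 and a[1]!=b[1]: xs.append(a[0]+(row-a[1])/(b[1]-a[1])*(b[0]-a[0]))
    return min(xs),max(xs),h[:,1].min(),h[:,1].max()
def pts(p):
    cx,cy,th=p[:3];R=np.array([[np.cos(th),-np.sin(th)],[np.sin(th),np.cos(th)]])
    def K(x,y,z): return np.r_[R@[x,y]+[cx,cy],z]
    return [K(-.032,p[3],.051),K(.016,p[4],.074),K(.032,p[5],.051)]
def res(p):
    C=pts(p);a=p[2]+np.pi/2
    e=[ext(cyl(C[0],a),362),ext(cyl(C[1],a),362),ext(cyl(C[2],a),330)]
    r=[e[0][0]-245,e[0][1]-323,e[0][2]-265,e[0][3]-457,e[1][0]-402,e[1][1]-491,e[1][2]-262,e[1][3]-460,e[2][1]-533,e[2][2]-235,e[2][3]-420]
    e2=ext(cyl(C[0],a),300);e3=ext(cyl(C[0],a),430);e4=ext(cyl(C[1],a),300);e5=ext(cyl(C[1],a),430)
    r+=[e2[0]-234,e3[0]-256,e4[0]-392,e5[0]-412]
    return np.r_[r,p[0]*1000-545, 0] if 0 else np.r_[r,20*(p[3]+p[4]+p[5])*100]
s=least_squares(res,[.545,-.003,np.radians(77.5),0,0,0],diff_step=1e-4)
print(s.x[:2].round(4),np.degrees(s.x[2]).round(2),s.x[3:].round(4)); print(s.fun.round(1)); print(np.round(pts(s.x),4))
a=cv2.imread("pics/w2.png")[130:255,60:220]
cv2.imwrite("pics/w2b.png",cv2.resize(a,None,fx=5,fy=5,interpolation=cv2.INTER_CUBIC))
```

```text
[0.5478 0.0027] 74.42 [-0.0008 -0.0007  0.0017]
[-3.9  9.5 -3.8  4.1 -2.8  3.8 -5.7  5.5  5.5 -7.7  8.  -2.  -5.  -0.1
 -4.9  0.5]
[[ 0.54   -0.0283  0.051 ]
 [ 0.5528  0.0179  0.074 ]
 [ 0.5548  0.034   0.051 ]]
```

View pics/w2b.png

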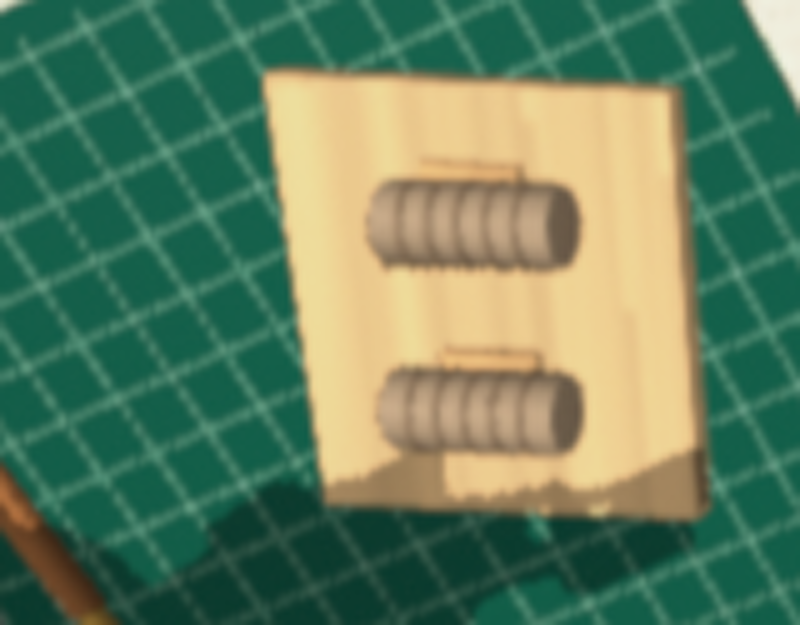

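The board crop shows roller one at (368-580, 180-270) and roller two at (378-583, 368-455). The arm was still settling when that frame was taken, so I'll take a static frame and transfer the readings to it by ECC.

```bash
cat > fit.py <<'E'
from h import *
from scipy.optimize import least_squares
def cyl(c,th):
    u=np.array([np.cos(th),np.sin(th),0]);v=np.array([-u[1],u[0],0]);t=np.linspace(0,6.28,60)
    ring=.014*(np.cos(t)[:,None]*v+np.sin(t)[:,None]*np.array([0,0,1]))
    return np.r_[c+ring+.028*u,c+ring-.028*u]
def sup(f,P,q,o):   # for measured outline points q with reference centre o: signed distance hull - q
    h=cv2.convexHull(proj(f,P).astype(np.float32))
    return np.array([cv2.pointPolygonTest(h,(float(x),float(y)),True) for x,y in q])
E
cat > m.py <<'E'
from fit import *
import sys
d=np.load("w2.npz"); f0={k:d[k] for k in d}
f=imaging.grab_frame("wrist"); np.savez("w3.npz",**f)
g0=cv2.cvtColor(f0["color"],cv2.COLOR_RGB2GRAY);g=cv2.cvtColor(f["color"],cv2.COLOR_RGB2GRAY)
def tr(q,box):
    x0,y0,x1,y1=box;m=np.zeros_like(g0);m[y0:y1,x0:x1]=255
    cc,W=cv2.findTransformECC(g0,g,np.eye(2,3,dtype=np.float32),cv2.MOTION_AFFINE,(3,300,1e-7),m,5)
    print("ecc",round(cc,4),W.round(3).tolist()); return q@W[:,:2].T+W[:,2]
ck=lambda L:(np.array(L,float)+.5)/5-.5+[265,110]
cb=lambda L:(np.array(L,float)+.5)/5-.5+[60,130]
F=[(245,362),(323,362),(272,265),(297,457),(234,300),(256,430)];S=[(402,362),(491,362),(437,262),(458,460),(392,300),(412,430)];T=[(533,330),(485,235),(525,420)]
I=[(125,125),(578,52)]
kb=(267,112,400,225);bb=(100,135,205,235)
for nm,ff,t in (("w2",f0,lambda q,b:q),("w3",f,tr)):
    q=t(ck(F+S+T+I),kb);qF,qS,qT,qI=np.split(q,[6,12,15])
    def K(p,x,y,z): c,s=np.cos(p[2]),np.sin(p[2]); return np.array([p[0]+c*x-s*y,p[1]+s*x+c*y,z])
    def res(p):
        a=p[2]+np.pi/2;b=p[6]
        r=[sup(ff,cyl(K(p,-.032,p[3],.051),a),qF,0)-b,sup(ff,cyl(K(p,.016,p[4],.074),a),qS,0)-b,sup(ff,cyl(K(p,.032,p[5],.051),a),qT,0)-b]
        i=proj(ff,[K(p,-.06,.085,.114),K(p,.06,.085,.114)])-qI
        return np.concatenate(r+[i.ravel()*.7])
    s=least_squares(res,[.545,-.003,1.35,0,0,0,0],diff_step=1e-4,x_scale=[.01,.01,.1,.01,.01,.01,1])
    print(nm,s.x[:2].round(4),np.degrees(s.x[2]).round(2),s.x[3:].round(4),"rms",np.sqrt(np.mean(s.fun**2)).round(2),s.fun.round(1).tolist())
    for z,x in ((.074,-.016),(.097,0),(.074,.016)): print(K(s.x,x,0,z).round(4))
    A=[(368,222),(580,225),(470,180),(475,270),(410,183),(540,268)];B=[(378,408),(583,413),(480,369),(485,455)]
    C=[(265,72),(683,89),(706,518),(325,503)]
    q=t(cb(A+B+C),bb)
    print(" board corners",ray(ff,q[10:],.014)[:,:2].round(4).tolist())
    for n,Q in (("A",q[:4]),("B",q[6:10])):
        def rr(p): return sup(ff,cyl(np.r_[p[:2],.028],np.radians(64.8)),Q,0)-p[2]
        s=least_squares(rr,np.r_[ray(ff,Q.mean(0),.028)[0,:2],0],diff_step=1e-4,x_scale=[.01,.01,1]); print(n,s.x.round(4),s.fun.round(1))
o=manip.get_obs(); print(o["t"],o["tcp_pos"],np.degrees(o["tool_rot"]))
E
python3 m.py
```

```text
w2 [0.5474 0.0023] 76.16 [ 1.000e-04 -1.400e-03 -2.000e-04  8.848e-01] rms 0.29 [0.2, 0.8, -0.4, -0.4, 0.2, -0.0, -0.0, -0.4, 0.1, -0.0, -0.1, -0.0, -0.1, 0.1, 0.0, -0.4, 0.2, 0.5, -0.0]
[ 0.5435 -0.0132  0.074 ]
[0.5474 0.0023 0.097 ]
[0.5512 0.0179 0.074 ]
 board corners [[0.3613, -0.3162], [0.418, -0.1959], [0.5517, -0.2629], [0.4954, -0.3815]]
A [ 0.4305 -0.2727  0.2222] [ 0.4  0.5 -0.4 -0.4]
B [ 0.486  -0.3046  0.2173] [ 0.3  0.4 -0.4 -0.3]
ecc 0.9981 [[1.0019999742507935, 0.00800000037997961, 4.960000038146973], [-0.014000000432133675, 1.0140000581741333, -2.4230000972747803]]
w3 [0.5476 0.0026] 76.54 [ 3.000e-04 -1.600e-03 -1.000e-04  8.111e-01] rms 0.36 [0.5, 0.7, -0.5, -0.5, 0.6, 0.1, -0.0, -0.1, -0.1, -0.1, -0.1, -0.1, -0.0, 0.0, -0.2, -0.3, 0.4, 0.7, -0.2]
[ 0.5439 -0.013   0.074 ]
[0.5476 0.0026 0.097 ]
[0.5513 0.0182 0.074 ]
ecc 0.9911 [[1.0, 0.008999999612569809, 5.124000072479248], [-0.009999999776482582, 1.0080000162124634, -2.0929999351501465]]
 board corners [[0.3611, -0.316], [0.4183, -0.1955], [0.5528, -0.2629], [0.4961, -0.3821]]
A [ 0.4308 -0.2728  0.0896] [ 0.4  0.4 -0.4 -0.4]
B [ 0.4867 -0.305   0.0764] [ 0.3  0.3 -0.3 -0.3]
1.8 [ 0.49164769 -0.00549262  0.42379443] [-1.79900747e+02  1.29262182e-01  1.56350452e+02]
```

Request:
apply_moves(
  series=[
    {"x":-10,"y":-50,"z":-20,"wx":0,"wy":0,"wz":-2.4,"claw":1},
    {"x":-11,"y":-55,"z":-40,"wx":0,"wy":0,"wz":0,"claw":1},
    {"x":-11,"y":-55,"z":-50,"wx":0,"wy":0,"wz":0,"claw":1},
    {"x":-10,"y":-50,"z":-50,"wx":0,"wy":0,"wz":0,"claw":1},
    {"x":-10,"y":-40,"z":-50,"wx":0,"wy":0,"wz":0,"claw":1},
    {"x":-10,"y":-25,"z":-50,"wx":0,"wy":0,"wz":0,"claw":1},
    {"x":0,"y":0,"z":-15,"wx":0,"wy":0,"wz":0,"claw":1},
    {"x":0,"y":0,"z":0,"wx":0,"wy":0,"wz":0,"claw":1},
    {"x":0,"y":0,"z":0,"wx":0,"wy":0,"wz":0,"claw":1},
    {"x":0,"y":0,"z":0,"wx":0,"wy":0,"wz":0,"claw":1},
  ],
)

```text
t: 3.05
tcp_pos: [0.4353, -0.2494, 0.1703]
tool_rot: [3.14, 0.004, 2.703]
wrist_force: [-0.1, -0.6, -0.2]
gripper_width: 0.0855
grip_force: 0.0
```

Run:
```python
from h import *
f=imaging.grab_frame("wrist"); np.savez("w4.npz",**f); cv2.imwrite("pics/w4.png",f["color"][:,:,::-1])
o=manip.get_obs(); print(o["t"],o["tcp_pos"],np.degrees(o["tool_rot"]),o["joint_pos"].round(2)); print(f["world_from_camera"].round(3))
print(proj(f,[[.4308,-.2728,.028],[.4867,-.305,.028],[.4303,-.2811,.028],np.r_[o["tcp_pos"]],np.r_[o["tcp_pos"][:2],.028]]))
```

```text
3.1 [ 0.43498375 -0.24949523  0.17009106] [1.79916779e+02 1.77629997e-01 1.54868656e+02] [-0.37  0.24  0.92  2.04 -0.23  0.96  1.79]
[[ 0.424  0.86   0.285  0.362]
 [ 0.906 -0.404 -0.13  -0.216]
 [ 0.003  0.313 -0.95   0.313]
 [ 0.     0.     0.     1.   ]]
[[300.10549807 192.75147604]
 [295.9433675  259.49207145]
 [291.27371845 196.15022061]
 [326.73045564 268.42549373]
 [326.58396324 185.92467304]]
```

View pics/w4.png

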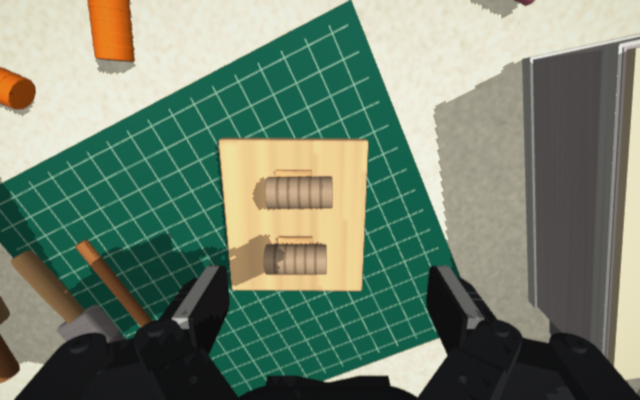

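Rollers read at (298.5,192.5) and (296,259), against predictions of (300,193) and (296,259) from the earlier wrist view. The fingertips straddle the projected TCP at (328,268). The wrist calibration is therefore trustworthy, and the rollers lie parallel to the closing line. Descending on A.

Request:
apply_moves(
  series=[
    {"x":-5,"y":-24,"z":-20,"wx":0,"wy":0,"wz":0,"claw":1},
    {"x":0,"y":0,"z":-50,"wx":0,"wy":0,"wz":0,"claw":1},
    {"x":0,"y":0,"z":-50,"wx":0,"wy":0,"wz":0,"claw":1},
    {"x":0,"y":0,"z":-15,"wx":0,"wy":0,"wz":0,"claw":1},
    {"x":0,"y":0,"z":0,"wx":0,"wy":0,"wz":0,"claw":1},
    {"x":0,"y":0,"z":0,"wx":0,"wy":0,"wz":0,"claw":1},
  ],
)

```text
t: 3.85
tcp_pos: [0.4301, -0.2749, 0.0356]
tool_rot: [3.141, 0.004, 2.701]
wrist_force: [-0.3, -0.9, 0.2]
gripper_width: 0.0851
grip_force: 0.0
```

Request:
apply_moves(
  series=[
    {"x":0,"y":1,"z":-10,"wx":0,"wy":0,"wz":0,"claw":1},
    {"x":0,"y":0,"z":-9,"wx":0,"wy":0,"wz":0,"claw":1},
    {"x":0,"y":0,"z":0,"wx":0,"wy":0,"wz":0,"claw":0.75},
    {"x":0,"y":0,"z":0,"wx":0,"wy":0,"wz":0,"claw":0.6},
    {"x":0,"y":0,"z":0,"wx":0,"wy":0,"wz":0,"claw":0.4},
    {"x":0,"y":0,"z":0,"wx":0,"wy":0,"wz":0,"claw":0.4},
    {"x":0,"y":0,"z":0,"wx":0,"wy":0,"wz":0,"claw":0.4},
    {"x":0,"y":0,"z":0,"wx":0,"wy":0,"wz":0,"claw":0.4},
  ],
)

```text
t: 4.85
tcp_pos: [0.4285, -0.2733, 0.0148]
tool_rot: [-3.141, 0.001, 2.701]
wrist_force: [0.0, 0.2, 2.0]
gripper_width: 0.0546
grip_force: 63.3
```

Request:
apply_moves(
  series=[
    {"x":0,"y":0,"z":15,"wx":0,"wy":0,"wz":0,"claw":0.4},
    {"x":0,"y":0,"z":40,"wx":0,"wy":0,"wz":0,"claw":0.4},
    {"x":0,"y":0,"z":50,"wx":0,"wy":0,"wz":0,"claw":0.4},
    {"x":0,"y":0,"z":50,"wx":0,"wy":0,"wz":-7,"claw":0.4},
    {"x":10,"y":25,"z":50,"wx":0,"wy":0,"wz":-8.9,"claw":0.4},
    {"x":15,"y":35,"z":0,"wx":0,"wy":0,"wz":-8.9,"claw":0.4},
    {"x":15,"y":35,"z":0,"wx":0,"wy":0,"wz":-8.9,"claw":0.4},
    {"x":15,"y":35,"z":0,"wx":0,"wy":0,"wz":-8.9,"claw":0.4},
    {"x":15,"y":35,"z":0,"wx":0,"wy":0,"wz":-8.9,"claw":0.4},
    {"x":15,"y":35,"z":0,"wx":0,"wy":0,"wz":-8.9,"claw":0.4},
    {"x":15,"y":35,"z":0,"wx":0,"wy":0,"wz":-8.9,"claw":0.4},
    {"x":15,"y":25,"z":0,"wx":0,"wy":0,"wz":-8.6,"claw":0.4},
  ],
)

```text
t: 6.35
tcp_pos: [0.5428, -0.0117, 0.2176]
tool_rot: [-3.14, -0.001, 1.346]
wrist_force: [0.2, 0.1, -1.2]
gripper_width: 0.0549
grip_force: 63.5
```

Request:
apply_moves(
  series=[
    {"x":0,"y":0,"z":0,"wx":0,"wy":0,"wz":0,"claw":0.4},
    {"x":0,"y":0,"z":0,"wx":0,"wy":0,"wz":0,"claw":0.4},
  ],
)

```text
t: 6.6
tcp_pos: [0.5421, -0.0151, 0.2175]
tool_rot: [-3.141, 0.001, 1.349]
wrist_force: [0.2, 0.1, -0.4]
gripper_width: 0.0548
grip_force: 63.5
```

Run:
```python
from h import *
f=imaging.grab_frame("wrist"); np.savez("w5.npz",**f); cv2.imwrite("pics/w5.png",f["color"][:,:,::-1])
o=manip.get_obs(); print(o["t"],o["tcp_pos"],np.degrees(o["tool_rot"]),o["joint_pos"].round(2),o["gripper_width"])
p=o["tcp_pos"]; print(proj(f,[p,p+[0,0,.012],[.5439,-.0131,.074],[.5512,.018,.074]]))
```

```text
6.65 [ 0.54203727 -0.01561133  0.21754172] [-1.79964539e+02  1.62568874e-02  7.72116721e+01] [-0.99  0.35  1.13  1.91 -0.35  1.11  0.06] 0.05455631799114916
[[328.32990577 269.89823888]
 [328.35450547 283.73079644]
 [329.65497397 183.56935687]
 [330.06988451 146.42551158]]
```

View pics/w5.png

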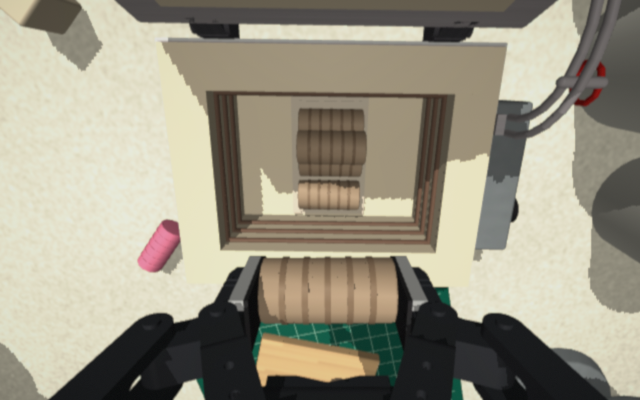

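This shows the held roller level in the fingers and the gap open between the front roller (about row 195) and the second-row roller (about row 150). I'll check the rows numerically.

Run:
```python
from fit import *
d=np.load("w5.npz"); f={k:d[k] for k in d}
g=cv2.cvtColor(f["color"],cv2.COLOR_RGB2GRAY).astype(float)
print([(r,int(g[r,304:358].mean())) for r in range(98,216)])
print("cols r150",[(c,int(g[140:160,c].mean())) for c in list(range(288,304))+list(range(358,374))])
print("held cols",[(c,int(g[275:300,c].mean())) for c in list(range(250,268,2))+list(range(390,408,2))],"held rows",[(r,int(g[r,300:360].mean())) for r in list(range(248,266))+list(range(312,332))])
def K(x,z,o=0):
    c,s=np.cos(np.radians(76.9)),np.sin(np.radians(76.9)); return np.array([.5475+c*x,.0025+s*x+o,z])
for n,x,z in (("front",-.032,.051),("mid",0,.051),("third",.032,.051),("second",.016,.074)):
    q=proj(f,cyl(K(x,z),np.radians(166.9))); print(n,q.min(0).round(1),q.max(0).round(1))
```

```text
[(98, 136), (99, 138), (100, 135), (101, 134), (102, 137), (103, 139), (104, 139), (105, 139), (106, 138), (107, 131), (108, 110), (109, 78), (110, 66), (111, 68), (112, 71), (113, 74), (114, 77), (115, 79), (116, 82), (117, 85), (118, 87), (119, 90), (120, 92), (121, 94), (122, 96), (123, 98), (124, 99), (125, 99), (126, 98), (127, 98), (128, 97), (129, 91), (130, 78), (131, 65), (132, 64), (133, 67), (134, 70), (135, 72), (136, 75), (137, 77), (138, 80), (139, 82), (140, 85), (141, 87), (142, 89), (143, 92), (144, 94), (145, 95), (146, 97), (147, 98), (148, 98), (149, 98), (150, 97), (151, 97), (152, 97), (153, 96), (154, 96), (155, 95), (156, 93), (157, 91), (158, 89), (159, 87), (160, 85), (161, 82), (162, 78), (163, 76), (164, 83), (165, 93), (166, 97), (167, 97), (168, 96), (169, 94), (170, 92), (171, 90), (172, 87), (173, 84), (174, 81), (175, 85), (176, 107), (177, 130), (178, 134), (179, 119), (180, 89), (181, 68), (182, 71), (183, 87), (184, 103), (185, 113), (186, 123), (187, 136), (188, 147), (189, 156), (190, 161), (191, 163), (192, 165), (193, 166), (194, 165), (195, 16
[... 733 characters left out ...]
66, 164), (390, 159), (392, 159), (394, 158), (396, 136), (398, 44), (400, 16), (402, 22), (404, 39), (406, 59)] held rows [(248, 145), (249, 146), (250, 152), (251, 177), (252, 211), (253, 225), (254, 226), (255, 220), (256, 197), (257, 148), (258, 99), (259, 86), (260, 90), (261, 95), (262, 99), (263, 104), (264, 108), (265, 112), (312, 145), (313, 142), (314, 139), (315, 135), (316, 132), (317, 129), (318, 126), (319, 122), (320, 118), (321, 112), (322, 100), (323, 82), (324, 70), (325, 67), (326, 67), (327, 68), (328, 68), (329, 68), (330, 69), (331, 69)]
front [298.2 178.5] [360.7 208.8]
mid [297.5 144.1] [362.  175.6]
third [296.8 107.3] [363.5 140.4]
second [294.7 128.9] [365.5 163.5]
```

Run:
```python
from fit import *
d=np.load("w5.npz"); f={k:d[k] for k in d}
p=np.array([.54204,-.01561,.21754]); a=np.radians(167.2); u=np.array([np.cos(a),np.sin(a),0]); l=np.array([u[1],-u[0],0])
def r(x):
    q=proj(f,cyl(p+l*x[0]+np.r_[0,0,x[1]]+u*x[2],a)); return [q[:,1].min()-257.3,q[:,1].max()-323,q[:,0].min()+q[:,0].max()-258-397.5]
s=least_squares(r,[0,.012,0],diff_step=1e-4,x_scale=.01); print("lat dir",l,s.x,s.fun,p+l*s.x[0]+np.r_[0,0,s.x[1]]+u*s.x[2])
```

```text
lat dir [0.2215485  0.97514935 0.        ] [-0.00433481  0.00961732  0.00026184] [5.68434189e-14 0.00000000e+00 0.00000000e+00] [ 0.5408243  -0.01977907  0.22715732]
```

Request:
apply_moves(
  series=[
    {"x":2.5,"y":5,"z":-20,"wx":0,"wy":0,"wz":0,"claw":0.4},
    {"x":0,"y":0,"z":-40,"wx":0,"wy":0,"wz":0,"claw":0.4},
    {"x":0,"y":0,"z":-40,"wx":0,"wy":0,"wz":0,"claw":0.4},
    {"x":0,"y":0,"z":-25,"wx":0,"wy":0,"wz":0,"claw":0.4},
    {"x":0,"y":0,"z":0,"wx":0,"wy":0,"wz":0,"claw":0.4},
    {"x":0,"y":0,"z":0,"wx":0,"wy":0,"wz":0,"claw":0.4},
    {"x":0,"y":0,"z":0,"wx":0,"wy":0,"wz":0,"claw":0.4},
  ],
)

```text
t: 7.52
tcp_pos: [0.5466, -0.0092, 0.0937]
tool_rot: [3.139, -0.001, 1.349]
wrist_force: [-0.3, 0.1, -0.8]
gripper_width: 0.0547
grip_force: 63.6
```

Run:
```python
from fit import *
f=imaging.grab_frame("wrist"); np.savez("w6.npz",**f); cv2.imwrite("pics/w6.png",f["color"][:,:,::-1])
o=manip.get_obs(); print(o["t"],o["tcp_pos"],np.degrees(o["tool_rot"]),o["wrist_force"])
p=o["tcp_pos"]
def K(x,z,o=0):
    c,s=np.cos(np.radians(76.9)),np.sin(np.radians(76.9)); return np.array([.5475+c*x,.0025+s*x+o,z])
a=np.radians(166.9);u=np.array([np.cos(a),np.sin(a),0]); l=np.array([u[1],-u[0],0])
for n,c in (("front",K(-.032,.051)),("mid",K(0,.051)),("second",K(.016,.074)),("held-2.7,12.5",p-.0027*l+[0,0,.0125]),("held-4.3,9.6",p-.0043*l+[0,0,.0096]),("gap",K(-.016,.074))):
    q=proj(f,cyl(c,a)); print(n,q.min(0).round(1),q.max(0).round(1))
g=cv2.cvtColor(f["color"],cv2.COLOR_RGB2GRAY).astype(float)
print([(r,int(g[r,300:360].mean())) for r in range(60,336,2)])
```

```text
7.575 [ 0.54655677 -0.00906717  0.09359941] [ 1.79867046e+02 -5.24600581e-02  7.72819255e+01] [-0.21612971 -0.96263359 -0.34948974]
front [274.7 240.3] [374.4 288.1]
mid [272.3 189.3] [377.4 238.8]
second [263.1 170.9] [386.2 228.2]
held-2.7,12.5 [257.  255.3] [399.4 322.8]
held-4.3,9.6 [258.6 255.6] [397.6 321.6]
gap [266.5 230.7] [382.3 285.5]
[(60, 161), (62, 161), (64, 161), (66, 161), (68, 161), (70, 161), (72, 161), (74, 161), (76, 161), (78, 161), (80, 161), (82, 161), (84, 161), (86, 161), (88, 161), (90, 161), (92, 161), (94, 161), (96, 161), (98, 161), (100, 161), (102, 161), (104, 161), (106, 161), (108, 161), (110, 161), (112, 161), (114, 159), (116, 125), (118, 66), (120, 72), (122, 139), (124, 150), (126, 150), (128, 150), (130, 150), (132, 149), (134, 116), (136, 68), (138, 71), (140, 75), (142, 79), (144, 82), (146, 86), (148, 89), (150, 93), (152, 96), (154, 99), (156, 102), (158, 104), (160, 106), (162, 107), (164, 107), (166, 106), (168, 106), (170, 105), (172, 100), (174, 75), (176, 66), (178, 70), (180, 73), (182, 76), (184, 79), (186, 82), (188, 85), (190, 88), (192, 91), (194, 94), (196, 97), (198, 99), (200, 101), (202, 103), (204, 104), (206, 105), (208, 106), (210, 105), (212, 105), (214, 104), (216, 104), (218, 102), (220, 101), (222, 98), (224, 95), (226, 92), (228, 87), (230, 96), (232, 101), (234, 98), (236, 94), (238, 92), (240, 123), (242, 98), (244, 60), (246, 64), (248, 68), (250, 79), (252, 104), (254, 118), (256, 113), (258, 91), (260, 98), (262, 108), (264, 118), (266, 125), (268, 129), (270, 133), (272, 138), (274, 142), (276, 147), (278, 152), (280, 157), (282, 161), (284, 164), (286, 168), (288, 171), (290, 173), (292, 173), (294, 175), (296, 175), (298, 173), (300, 171), (302, 168), (304, 166), (306, 165), (308, 163), (310, 161), (312, 157), (314, 151), (316, 143), (318, 136), (320, 128), (322, 114), (324, 113), (326, 87), (328, 60), (330, 77), (332, 85), (334, 92)]
```

Request:
apply_moves(
  series=[
    {"x":-2,"y":-1.5,"z":-8,"wx":0,"wy":0,"wz":0,"claw":0.4},
    {"x":0,"y":0,"z":-10,"wx":0,"wy":0,"wz":0,"claw":0.4},
    {"x":0,"y":0,"z":-6,"wx":0,"wy":0,"wz":0,"claw":0.4},
    {"x":0,"y":0,"z":-2,"wx":0,"wy":0,"wz":0,"claw":0.4},
    {"x":0,"y":0,"z":0,"wx":0,"wy":0,"wz":0,"claw":0.4},
    {"x":0,"y":0,"z":0,"wx":0,"wy":0,"wz":0,"claw":0.4},
  ],
)

```text
t: 8.32
tcp_pos: [0.5438, -0.0106, 0.0666]
tool_rot: [3.141, 0.0, 1.349]
wrist_force: [0.4, -0.0, -0.7]
gripper_width: 0.0546
grip_force: 63.6
```

Request:
apply_moves(
  series=[
    {"x":0.5,"y":0,"z":-1.5,"wx":0,"wy":0,"wz":0,"claw":0.4},
    {"x":0,"y":0,"z":-1,"wx":0,"wy":0,"wz":0,"claw":0.4},
    {"x":0,"y":0,"z":0,"wx":0,"wy":0,"wz":0,"claw":0.4},
  ],
)

```text
t: 8.7
tcp_pos: [0.5439, -0.0105, 0.0638]
tool_rot: [-3.141, 0.0, 1.349]
wrist_force: [-0.1, -0.1, -1.3]
gripper_width: 0.0549
grip_force: 63.6
```

Request:
apply_moves(
  series=[
    {"x":0,"y":0,"z":-1,"wx":0,"wy":0,"wz":0,"claw":0.4},
    {"x":0,"y":0,"z":0,"wx":0,"wy":0,"wz":0,"claw":0.4},
  ],
)

```text
t: 8.95
tcp_pos: [0.5439, -0.0105, 0.0628]
tool_rot: [-3.142, 0.0, 1.349]
wrist_force: [0.5, -0.5, -0.7]
gripper_width: 0.0548
grip_force: 63.6
```

Request:
apply_moves(
  series=[
    {"x":0,"y":0,"z":-1,"wx":0,"wy":0,"wz":0,"claw":0.4},
    {"x":0,"y":0,"z":0,"wx":0,"wy":0,"wz":0,"claw":0.4},
  ],
)

```text
t: 9.2
tcp_pos: [0.5439, -0.0105, 0.0618]
tool_rot: [-3.141, 0.0, 1.349]
wrist_force: [0.0, 0.0, -0.8]
gripper_width: 0.0551
grip_force: 63.6
```

Request:
apply_moves(
  series=[
    {"x":0,"y":0,"z":-1,"wx":0,"wy":0,"wz":0,"claw":0.4},
    {"x":0,"y":0,"z":0,"wx":0,"wy":0,"wz":0,"claw":0.4},
  ],
)

```text
t: 9.45
tcp_pos: [0.5441, -0.0111, 0.0612]
tool_rot: [3.141, 0.0, 1.348]
wrist_force: [-2.3, -0.8, 2.9]
gripper_width: 0.055
grip_force: 64.1
```

Request:
apply_moves(
  series=[
    {"x":0,"y":0,"z":-0.6,"wx":0,"wy":0,"wz":0,"claw":0.4},
    {"x":0,"y":0,"z":0,"wx":0,"wy":0,"wz":0,"claw":0.67},
    {"x":0,"y":0,"z":0,"wx":0,"wy":0,"wz":0,"claw":0.75},
    {"x":0,"y":0,"z":0,"wx":0,"wy":0,"wz":0,"claw":1},
    {"x":0,"y":0,"z":0,"wx":0,"wy":0,"wz":0,"claw":1},
    {"x":0,"y":0,"z":0,"wx":0,"wy":0,"wz":0,"claw":1},
  ],
)

```text
t: 10.2
tcp_pos: [0.544, -0.0104, 0.0602]
tool_rot: [3.142, 0.0, 1.349]
wrist_force: [0.2, -0.4, 0.2]
gripper_width: 0.0856
grip_force: 0.0
```

Request:
apply_moves(
  series=[
    {"x":0,"y":0,"z":15,"wx":0,"wy":0,"wz":0,"claw":1},
    {"x":0,"y":0,"z":40,"wx":0,"wy":0,"wz":0,"claw":1},
    {"x":0,"y":0,"z":50,"wx":0,"wy":0,"wz":0,"claw":1},
    {"x":0,"y":0,"z":50,"wx":0,"wy":0,"wz":0,"claw":1},
    {"x":0,"y":0,"z":0,"wx":0,"wy":0,"wz":0,"claw":1},
    {"x":0,"y":0,"z":0,"wx":0,"wy":0,"wz":0,"claw":1},
    {"x":0,"y":0,"z":0,"wx":0,"wy":0,"wz":0,"claw":1},
  ],
)

```text
t: 11.08
tcp_pos: [0.5427, -0.0103, 0.214]
tool_rot: [-3.139, 0.001, 1.349]
wrist_force: [0.4, 0.6, 0.6]
gripper_width: 0.0851
grip_force: 0.0
```

```bash
cat > chk.py <<'E'
from fit import *
import sys
f=imaging.grab_frame("wrist"); n=sys.argv[1]; np.savez(n+".npz",**f); cv2.imwrite(f"pics/{n}.png",f["color"][:,:,::-1])
o=manip.get_obs(); print(o["t"],o["tcp_pos"],np.degrees(o["tool_rot"]))
def K(x,z,o=0):
    c,s=np.cos(np.radians(76.9)),np.sin(np.radians(76.9)); return np.array([.5475+c*x,.0025+s*x+o,z])
a=np.radians(166.9);g=cv2.cvtColor(f["color"],cv2.COLOR_RGB2GRAY).astype(int)
for m,c in (("front",K(-.032,.051)),("second",K(.016,.074)),("gap",K(-.016,.074)),("crown",K(0,.097))):
    q=proj(f,cyl(c,a)); print(m,q.min(0).round(1),q.max(0).round(1))
q=proj(f,K(0,.08))[0].astype(int); print(q)
print([(r,int(g[r,q[0]-22:q[0]+22].mean())) for r in range(q[1]-45,q[1]+55)])
E
python3 chk.py w7
```

```text
11.125 [ 0.54275638 -0.01040903  0.21392182] [-1.79846175e+02  7.42539556e-02  7.72821860e+01]
front [298.9 184.4] [361.7 214.9]
second [295.3 135.3] [366.7 170.1]
gap [296.2 173.4] [365.  206.6]
crown [292.9 160.1] [369.  196.8]
[330 173]
[(128, 93), (129, 95), (130, 97), (131, 98), (132, 98), (133, 97), (134, 97), (135, 96), (136, 90), (137, 77), (138, 65), (139, 63), (140, 66), (141, 69), (142, 71), (143, 73), (144, 76), (145, 79), (146, 81), (147, 84), (148, 86), (149, 89), (150, 91), (151, 93), (152, 95), (153, 97), (154, 97), (155, 98), (156, 97), (157, 97), (158, 97), (159, 97), (160, 96), (161, 96), (162, 95), (163, 94), (164, 92), (165, 90), (166, 88), (167, 85), (168, 82), (169, 79), (170, 76), (171, 81), (172, 91), (173, 93), (174, 84), (175, 69), (176, 61), (177, 64), (178, 74), (179, 88), (180, 100), (181, 110), (182, 122), (183, 137), (184, 147), (185, 153), (186, 155), (187, 158), (188, 163), (189, 167), (190, 169), (191, 168), (192, 166), (193, 163), (194, 161), (195, 158), (196, 155), (197, 152), (198, 149), (199, 145), (200, 139), (201, 133), (202, 127), (203, 120), (204, 112), (205, 102), (206, 91), (207, 85), (208, 89), (209, 92), (210, 92), (211, 89), (212, 88), (213, 87), (214, 89), (215, 105), (216, 127), (217, 138), (218, 141), (219, 142), (220, 132), (221, 117), (222, 126), (223, 141), (224, 144), (225, 142), (226, 128), (227, 104)]
```

The gap roller reads rows 174.5-207 (predicted 173.4-206.6), so it is seated, and the second-row roller has not moved. Now roller B.

Request:
apply_moves(
  series=[
    {"x":-5,"y":-30,"z":0,"wx":0,"wy":0,"wz":8.6,"claw":1},
    {"x":-6,"y":-35,"z":0,"wx":0,"wy":0,"wz":8.6,"claw":1},
    {"x":-6,"y":-35,"z":0,"wx":0,"wy":0,"wz":8.6,"claw":1},
    {"x":-7,"y":-35,"z":0,"wx":0,"wy":0,"wz":8.6,"claw":1},
    {"x":-7,"y":-35,"z":0,"wx":0,"wy":0,"wz":8.6,"claw":1},
    {"x":-7,"y":-35,"z":0,"wx":0,"wy":0,"wz":8.6,"claw":1},
    {"x":-6,"y":-35,"z":-20,"wx":0,"wy":0,"wz":8.6,"claw":1},
    {"x":-6,"y":-30,"z":-40,"wx":0,"wy":0,"wz":8.6,"claw":1},
    {"x":-6,"y":-25,"z":-40,"wx":0,"wy":0,"wz":8.7,"claw":1},
    {"x":0,"y":0,"z":0,"wx":0,"wy":0,"wz":0,"claw":1},
    {"x":0,"y":0,"z":0,"wx":0,"wy":0,"wz":0,"claw":1},
    {"x":0,"y":0,"z":0,"wx":0,"wy":0,"wz":0,"claw":1},
  ],
)

```text
t: 12.62
tcp_pos: [0.49, -0.3045, 0.1167]
tool_rot: [3.141, 0.003, 2.703]
wrist_force: [0.6, 0.9, 0.0]
gripper_width: 0.0855
grip_force: 0.0
```

Request:
apply_moves(
  series=[
    {"x":-3,"y":-1,"z":-20,"wx":0,"wy":0,"wz":0,"claw":1},
    {"x":0,"y":0,"z":-40,"wx":0,"wy":0,"wz":0,"claw":1},
    {"x":0,"y":0,"z":-22,"wx":0,"wy":0,"wz":0,"claw":1},
    {"x":0,"y":0,"z":0,"wx":0,"wy":0,"wz":0,"claw":1},
    {"x":0,"y":0,"z":0,"wx":0,"wy":0,"wz":0,"claw":1},
  ],
)

```text
t: 13.25
tcp_pos: [0.4856, -0.3072, 0.0341]
tool_rot: [-3.141, 0.002, 2.701]
wrist_force: [0.8, -0.6, 0.4]
gripper_width: 0.0854
grip_force: 0.0
```

Request:
apply_moves(
  series=[
    {"x":1.5,"y":1.5,"z":-10,"wx":0,"wy":0,"wz":0,"claw":1},
    {"x":0,"y":0,"z":-8.5,"wx":0,"wy":0,"wz":0,"claw":1},
    {"x":0,"y":0,"z":0,"wx":0,"wy":0,"wz":0,"claw":0.75},
    {"x":0,"y":0,"z":0,"wx":0,"wy":0,"wz":0,"claw":0.6},
    {"x":0,"y":0,"z":0,"wx":0,"wy":0,"wz":0,"claw":0.4},
    {"x":0,"y":0,"z":0,"wx":0,"wy":0,"wz":0,"claw":0.4},
    {"x":0,"y":0,"z":0,"wx":0,"wy":0,"wz":0,"claw":0.4},
    {"x":0,"y":0,"z":0,"wx":0,"wy":0,"wz":0,"claw":0.4},
  ],
)

```text
t: 14.25
tcp_pos: [0.4867, -0.3053, 0.0151]
tool_rot: [-3.141, 0.001, 2.701]
wrist_force: [0.6, -0.5, 1.6]
gripper_width: 0.0548
grip_force: 64.2
```

Request:
apply_moves(
  series=[
    {"x":0,"y":0,"z":15,"wx":0,"wy":0,"wz":0,"claw":0.4},
    {"x":0,"y":0,"z":45,"wx":0,"wy":0,"wz":0,"claw":0.4},
    {"x":0,"y":0,"z":50,"wx":0,"wy":0,"wz":-5,"claw":0.4},
    {"x":5,"y":20,"z":55,"wx":0,"wy":0,"wz":-8,"claw":0.4},
    {"x":6,"y":35,"z":50,"wx":0,"wy":0,"wz":-8,"claw":0.4},
    {"x":7,"y":40,"z":0,"wx":0,"wy":0,"wz":-8,"claw":0.4},
    {"x":7,"y":40,"z":0,"wx":0,"wy":0,"wz":-8,"claw":0.4},
    {"x":7,"y":40,"z":0,"wx":0,"wy":0,"wz":-8,"claw":0.4},
    {"x":7,"y":40,"z":0,"wx":0,"wy":0,"wz":-8,"claw":0.4},
    {"x":8,"y":40,"z":0,"wx":0,"wy":0,"wz":-8,"claw":0.4},
    {"x":8,"y":35,"z":0,"wx":0,"wy":0,"wz":-8,"claw":0.4},
    {"x":6,"y":18,"z":0,"wx":0,"wy":0,"wz":-8.6,"claw":0.4},
  ],
)

```text
t: 15.75
tcp_pos: [0.5472, 0.0061, 0.23]
tool_rot: [-3.14, -0.001, 1.346]
wrist_force: [-0.0, -0.4, -1.1]
gripper_width: 0.0549
grip_force: 64.1
```

Request:
apply_moves(
  series=[
    {"x":0,"y":0,"z":0,"wx":0,"wy":0,"wz":0,"claw":0.4},
    {"x":0,"y":0,"z":0,"wx":0,"wy":0,"wz":0,"claw":0.4},
    {"x":0,"y":0,"z":0,"wx":0,"wy":0,"wz":0,"claw":0.4},
  ],
)

```text
t: 16.12
tcp_pos: [0.547, 0.0011, 0.23]
tool_rot: [-3.141, -0.0, 1.345]
wrist_force: [-0.9, 0.1, 0.0]
gripper_width: 0.0547
grip_force: 64.1
```

```bash
python3 chk.py w8
python3 - <<'E'
from fit import *
d=np.load("w8.npz"); f={k:d[k] for k in d}
g=cv2.cvtColor(f["color"],cv2.COLOR_RGB2GRAY).astype(int)
print("held rows",[(r,int(g[r,300:360].mean())) for r in list(range(250,264))+list(range(316,332))])
print("ends gap/second/front cols", [(r,[int(v) for v in g[r-3:r+4,285:308].mean(0)],[int(v) for v in g[r-3:r+4,352:376].mean(0)]) for r in (160,200)])
E
```

```text
16.175 [0.54704904 0.0013567  0.22998595] [-1.79995846e+02 -2.06988140e-02  7.70751382e+01]
front [298.6 192.3] [357.7 220.8]
second [295.1 147.3] [361.7 179.4]
gap [296.  182.6] [360.4 213.6]
crown [293. 171.] [363.7 205. ]
[328 182]
[(137, 86), (138, 88), (139, 90), (140, 93), (141, 94), (142, 96), (143, 97), (144, 97), (145, 96), (146, 95), (147, 94), (148, 86), (149, 72), (150, 63), (151, 64), (152, 66), (153, 69), (154, 72), (155, 74), (156, 77), (157, 79), (158, 82), (159, 85), (160, 87), (161, 90), (162, 92), (163, 94), (164, 96), (165, 97), (166, 97), (167, 97), (168, 96), (169, 96), (170, 96), (171, 95), (172, 95), (173, 93), (174, 92), (175, 90), (176, 87), (177, 84), (178, 81), (179, 78), (180, 78), (181, 85), (182, 91), (183, 84), (184, 68), (185, 60), (186, 63), (187, 73), (188, 87), (189, 98), (190, 108), (191, 122), (192, 137), (193, 147), (194, 153), (195, 156), (196, 159), (197, 164), (198, 167), (199, 167), (200, 164), (201, 161), (202, 158), (203, 156), (204, 153), (205, 149), (206, 146), (207, 141), (208, 135), (209, 129), (210, 122), (211, 114), (212, 104), (213,
[... 421 characters left out ...]
 (262, 116), (263, 118), (316, 109), (317, 96), (318, 80), (319, 71), (320, 69), (321, 70), (322, 70), (323, 70), (324, 69), (325, 68), (326, 65), (327, 64), (328, 65), (329, 66), (330, 66), (331, 65)]
ends gap/second/front cols [(160, [147, 147, 147, 147, 148, 148, 146, 142, 138, 138, 133, 116, 98, 94, 94, 94, 94, 94, 94, 94, 93, 90, 78], [79, 88, 90, 90, 90, 90, 90, 90, 89, 90, 104, 135, 145, 147, 146, 146, 146, 146, 146, 146, 146, 146, 146, 146]), (200, [150, 150, 149, 148, 148, 149, 149, 150, 154, 153, 146, 155, 168, 172, 172, 172, 173, 172, 172, 170, 161, 144, 140], [174, 174, 174, 174, 174, 173, 164, 138, 135, 141, 145, 147, 147, 147, 147, 147, 147, 147, 147, 147, 147, 147, 146, 146])]
```

Request:
apply_moves(
  series=[
    {"x":0.5,"y":1,"z":-30,"wx":0,"wy":0,"wz":0,"claw":0.4},
    {"x":0,"y":0,"z":-45,"wx":0,"wy":0,"wz":0,"claw":0.4},
    {"x":0,"y":0,"z":-35,"wx":0,"wy":0,"wz":0,"claw":0.4},
    {"x":0,"y":0,"z":-20,"wx":0,"wy":0,"wz":0,"claw":0.4},
    {"x":0,"y":0,"z":0,"wx":0,"wy":0,"wz":0,"claw":0.4},
    {"x":0,"y":0,"z":0,"wx":0,"wy":0,"wz":0,"claw":0.4},
    {"x":0,"y":0,"z":0,"wx":0,"wy":0,"wz":0,"claw":0.4},
  ],
)

```text
t: 17.05
tcp_pos: [0.5494, 0.0039, 0.1014]
tool_rot: [3.139, -0.001, 1.347]
wrist_force: [-1.0, -0.1, -1.2]
gripper_width: 0.0553
grip_force: 64.1
```

```bash
python3 chk.py w9
python3 - <<'E'
from fit import *
d=np.load("w9.npz"); f={k:d[k] for k in d}
g=cv2.cvtColor(f["color"],cv2.COLOR_RGB2GRAY).astype(int)
print("held rows",[(r,int(g[r,300:360].mean())) for r in list(range(244,264))+list(range(304,332))])
o=manip.get_obs();p=o["tcp_pos"];q=proj(f,cyl(p+[0,0,.0128],np.radians(166.9)));print("held pred lat0",q.min(0),q.max(0))
E
```

```text
17.1 [0.54916912 0.00404497 0.10115999] [ 1.79858691e+02 -5.93021540e-02  7.71918575e+01]
front [278.  254.6] [372.2 300.1]
second [267.8 192.7] [382.5 246.3]
gap [270.8 247.6] [379.2 299.3]
crown [261.1 238.2] [388.6 298.2]
[325 251]
[(206, 76), (207, 77), (208, 79), (209, 81), (210, 82), (211, 84), (212, 85), (213, 87), (214, 89), (215, 90), (216, 92), (217, 93), (218, 95), (219, 96), (220, 97), (221, 99), (222, 100), (223, 101), (224, 101), (225, 102), (226, 103), (227, 103), (228, 103), (229, 103), (230, 103), (231, 103), (232, 103), (233, 103), (234, 103), (235, 103), (236, 102), (237, 102), (238, 101), (239, 100), (240, 99), (241, 97), (242, 96), (243, 95), (244, 93), (245, 91), (246, 89), (247, 86), (248, 87), (249, 88), (250, 78), (251, 63), (252, 57), (253, 60), (254, 63), (255, 68), (256, 73), (257, 80), (258, 93), (259, 106), (260, 117), (261, 124), (262, 128), (263, 130), (264, 133), (265, 134), (266, 136), (267, 138), (268, 141), (269, 143), (270, 146), (271, 149), (272, 152), (273, 154), (274, 156), (275, 158), (276, 160), (277, 162), (278, 165), (279, 167), (280, 168),
[... 238 characters left out ...]
), (301, 165), (302, 164), (303, 163), (304, 162), (305, 160)]
held rows [(244, 95), (245, 93), (246, 91), (247, 88), (248, 88), (249, 88), (250, 78), (251, 63), (252, 57), (253, 60), (254, 63), (255, 67), (256, 72), (257, 78), (258, 88), (259, 100), (260, 112), (261, 121), (262, 126), (263, 129), (304, 160), (305, 158), (306, 157), (307, 154), (308, 151), (309, 148), (310, 144), (311, 141), (312, 138), (313, 134), (314, 130), (315, 125), (316, 119), (317, 105), (318, 87), (319, 81), (320, 83), (321, 84), (322, 91), (323, 102), (324, 109), (325, 110), (326, 109), (327, 107), (328, 107), (329, 106), (330, 105), (331, 101)]
held pred lat0 [256.23442872 250.2212279 ] [399.56335651 317.67646969]
```

Request:
apply_moves(
  series=[
    {"x":-1.5,"y":-1.8,"z":-5,"wx":0,"wy":0,"wz":0,"claw":0.4},
    {"x":0,"y":0,"z":-5,"wx":0,"wy":0,"wz":0,"claw":0.4},
    {"x":0,"y":0,"z":-3.5,"wx":0,"wy":0,"wz":0,"claw":0.4},
    {"x":0,"y":0,"z":0,"wx":0,"wy":0,"wz":0,"claw":0.4},
    {"x":0,"y":0,"z":0,"wx":0,"wy":0,"wz":0,"claw":0.4},
  ],
)

```text
t: 17.73
tcp_pos: [0.5466, 0.0022, 0.0863]
tool_rot: [3.141, 0.0, 1.347]
wrist_force: [-1.5, -0.2, -0.9]
gripper_width: 0.0548
grip_force: 64.1
```

Request:
apply_moves(
  series=[
    {"x":0,"y":0,"z":-1,"wx":0,"wy":0,"wz":0,"claw":0.4},
    {"x":0,"y":0,"z":0,"wx":0,"wy":0,"wz":0,"claw":0.4},
  ],
)

```text
t: 17.98
tcp_pos: [0.5465, 0.0022, 0.0853]
tool_rot: [3.142, 0.0, 1.347]
wrist_force: [-0.5, 0.2, -0.9]
gripper_width: 0.0548
grip_force: 64.1
```

Request:
apply_moves(
  series=[
    {"x":0,"y":0,"z":-1,"wx":0,"wy":0,"wz":0,"claw":0.4},
    {"x":0,"y":0,"z":0,"wx":0,"wy":0,"wz":0,"claw":0.4},
  ],
)

```text
t: 18.23
tcp_pos: [0.5465, 0.0022, 0.0843]
tool_rot: [3.142, 0.0, 1.347]
wrist_force: [-0.4, -0.3, -1.1]
gripper_width: 0.0546
grip_force: 64.1
```

Request:
apply_moves(
  series=[
    {"x":0,"y":0,"z":-0.6,"wx":0,"wy":0,"wz":0,"claw":0.4},
    {"x":0,"y":0,"z":0,"wx":0,"wy":0,"wz":0,"claw":0.4},
  ],
)

```text
t: 18.48
tcp_pos: [0.5465, 0.0022, 0.0837]
tool_rot: [3.142, 0.0, 1.347]
wrist_force: [0.5, 0.7, -1.1]
gripper_width: 0.055
grip_force: 64.2
```

Request:
apply_moves(
  series=[
    {"x":0,"y":0,"z":-0.6,"wx":0,"wy":0,"wz":0,"claw":0.4},
    {"x":0,"y":0,"z":0,"wx":0,"wy":0,"wz":0,"claw":0.4},
  ],
)

```text
t: 18.73
tcp_pos: [0.5466, 0.0021, 0.0832]
tool_rot: [3.141, 0.0, 1.347]
wrist_force: [0.0, -1.0, -1.1]
gripper_width: 0.0548
grip_force: 64.2
```

Request:
apply_moves(
  series=[
    {"x":0,"y":0,"z":-0.6,"wx":0,"wy":0,"wz":0,"claw":0.4},
    {"x":0,"y":0,"z":0,"wx":0,"wy":0,"wz":0,"claw":0.4},
  ],
)

```text
t: 18.98
tcp_pos: [0.5468, 0.002, 0.0829]
tool_rot: [3.141, -0.0, 1.347]
wrist_force: [-0.7, -0.6, 3.7]
gripper_width: 0.0547
grip_force: 64.6
```

Request:
apply_moves(
  series=[
    {"x":0,"y":0,"z":-0.2,"wx":0,"wy":0,"wz":0,"claw":0.4},
    {"x":0,"y":0,"z":0,"wx":0,"wy":0,"wz":0,"claw":0.67},
    {"x":0,"y":0,"z":0,"wx":0,"wy":0,"wz":0,"claw":0.75},
    {"x":0,"y":0,"z":0,"wx":0,"wy":0,"wz":0,"claw":1},
    {"x":0,"y":0,"z":0,"wx":0,"wy":0,"wz":0,"claw":1},
    {"x":0,"y":0,"z":0,"wx":0,"wy":0,"wz":0,"claw":1},
    {"x":0,"y":0,"z":15,"wx":0,"wy":0,"wz":0,"claw":1},
    {"x":0,"y":0,"z":40,"wx":0,"wy":0,"wz":0,"claw":1},
    {"x":0,"y":0,"z":55,"wx":0,"wy":0,"wz":0,"claw":1},
    {"x":0,"y":0,"z":50,"wx":0,"wy":0,"wz":0,"claw":1},
    {"x":0,"y":0,"z":0,"wx":0,"wy":0,"wz":0,"claw":1},
    {"x":0,"y":0,"z":0,"wx":0,"wy":0,"wz":0,"claw":1},
  ],
)

```text
t: 20.48
tcp_pos: [0.5462, 0.0024, 0.2424]
tool_rot: [-3.141, -0.001, 1.347]
wrist_force: [-0.4, 1.7, -1.0]
gripper_width: 0.0852
grip_force: 0.0
```

```bash
python3 chk.py w10
python3 - <<'E'
import cv2
cv2.imwrite("pics/w10c.png",cv2.resize(cv2.imread("pics/w10.png")[90:290,220:440],None,fx=3,fy=3,interpolation=cv2.INTER_CUBIC))
E
```

```text
20.525 [0.54555041 0.00243413 0.24151338] [-1.79898369e+02  6.34479311e-03  7.71859390e+01]
front [300.7 189.9] [357.7 217.5]
second [297.6 146.3] [361.6 177.4]
gap [298.4 180.3] [360.3 210.3]
crown [295.7 169. ] [363.5 201.7]
[329 180]
[(135, 86), (136, 89), (137, 92), (138, 93), (139, 94), (140, 95), (141, 94), (142, 94), (143, 94), (144, 94), (145, 91), (146, 81), (147, 66), (148, 61), (149, 63), (150, 65), (151, 69), (152, 71), (153, 74), (154, 77), (155, 79), (156, 82), (157, 85), (158, 87), (159, 89), (160, 91), (161, 92), (162, 92), (163, 93), (164, 93), (165, 94), (166, 94), (167, 93), (168, 90), (169, 80), (170, 64), (171, 58), (172, 60), (173, 63), (174, 71), (175, 83), (176, 95), (177, 104), (178, 115), (179, 130), (180, 143), (181, 151), (182, 157), (183, 161), (184, 164), (185, 163), (186, 161), (187, 158), (188, 155), (189, 152), (190, 150), (191, 147), (192, 144), (193, 140), (194, 135), (195, 129), (196, 123), (197, 116), (198, 109), (199, 100), (200, 89), (201, 82), (202, 85), (203, 91), (204, 91), (205, 91), (206, 92), (207, 96), (208, 97), (209, 95), (210, 89), (211, 86), (212, 89), (213, 91), (214, 91), (215, 92), (216, 95), (217, 95), (218, 96), (219, 109), (220, 127), (221, 135), (222, 127), (223, 106), (224, 106), (225, 125), (226, 137), (227, 136), (228, 120), (229, 97), (230, 96), (231, 104), (232, 116), (233, 132), (234, 138)]
```

View pics/w10c.png

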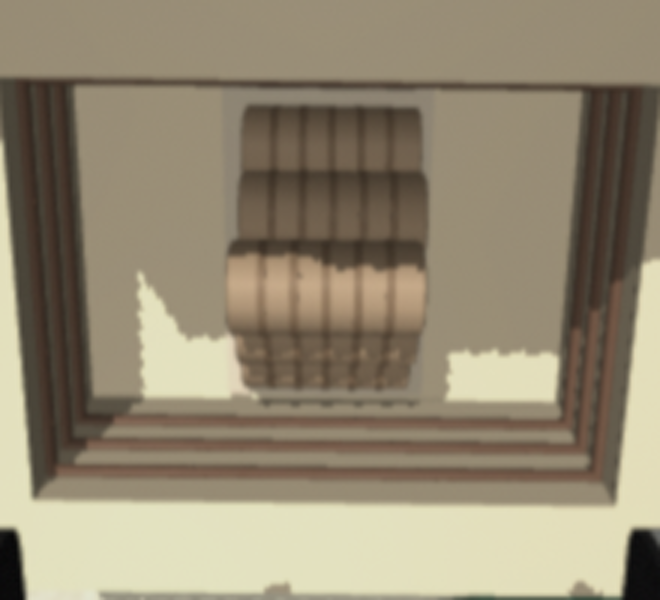

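The pyramid is complete: the top roller spans columns 296-362 and rows 169.5-201.5, as predicted. Next I'll rise and turn for the handle, expected at (.586,.166,.330).

Request:
apply_moves(
  series=[
    {"x":0,"y":0,"z":50,"wx":0,"wy":0,"wz":0,"claw":1},
    {"x":0,"y":0,"z":50,"wx":0,"wy":0,"wz":10,"claw":1},
    {"x":0,"y":0,"z":50,"wx":0,"wy":0,"wz":10,"claw":1},
    {"x":0,"y":0,"z":30,"wx":0,"wy":0,"wz":10,"claw":1},
    {"x":4,"y":15,"z":10,"wx":0,"wy":0,"wz":10,"claw":1},
    {"x":6,"y":25,"z":0,"wx":0,"wy":0,"wz":10,"claw":1},
    {"x":6,"y":30,"z":0,"wx":0,"wy":0,"wz":10,"claw":1},
    {"x":6,"y":30,"z":0,"wx":0,"wy":0,"wz":10,"claw":1},
    {"x":6,"y":30,"z":0,"wx":0,"wy":0,"wz":10,"claw":1},
    {"x":6,"y":32,"z":0,"wx":0,"wy":0,"wz":10,"claw":1},
    {"x":0,"y":0,"z":0,"wx":0,"wy":0,"wz":0,"claw":1},
    {"x":0,"y":0,"z":0,"wx":0,"wy":0,"wz":0,"claw":1},
  ],
)

```text
t: 22.02
tcp_pos: [0.5801, 0.1631, 0.4308]
tool_rot: [-3.139, -0.002, 2.916]
wrist_force: [-0.1, -0.3, -0.6]
gripper_width: 0.0853
grip_force: 0.0
```

Request:
apply_moves(
  series=[
    {"x":0,"y":0,"z":0,"wx":0,"wy":0,"wz":0,"claw":1},
    {"x":0,"y":0,"z":0,"wx":0,"wy":0,"wz":0,"claw":1},
  ],
)

```text
t: 22.28
tcp_pos: [0.5805, 0.1627, 0.4325]
tool_rot: [3.141, 0.0, 2.915]
wrist_force: [-0.0, 0.1, -0.1]
gripper_width: 0.0853
grip_force: 0.0
```

Run:
```python
from h import *
f=imaging.grab_frame("wrist"); np.savez("w11.npz",**f); cv2.imwrite("pics/w11.png",f["color"][:,:,::-1])
o=manip.get_obs(); print(o["t"],o["tcp_pos"],np.degrees(o["tool_rot"]),o["joint_pos"].round(2))
k=np.array([-.974,.227,0]); H=np.array([.5857,.1664,.330])
print(proj(f,[H,H+.055*k,H-.055*k,o["tcp_pos"]]))
```

```text
22.325 [0.58050869 0.16303806 0.43249882] [1.79972525e+02 1.18897140e-02 1.67065688e+02] [-1.08  0.26  0.93  1.46 -0.21  1.52  1.18]
[[333.320642   206.35342945]
 [333.93866038 132.38878194]
 [332.77886947 271.19294774]
 [327.80217079 268.94935501]]
```

View pics/w11.png

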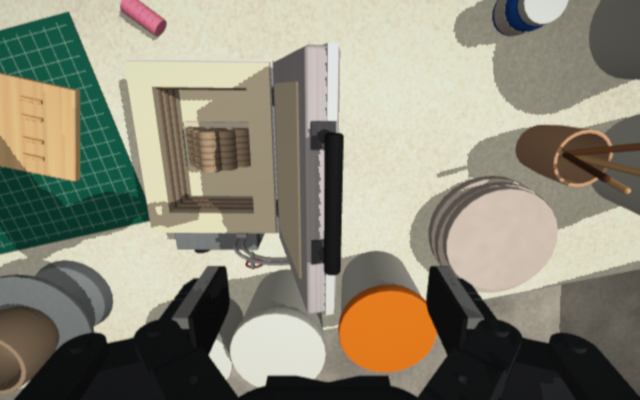

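The bar is at columns 326-343, rows 132-274, against a predicted 333 and 132-271. I'll descend on the handle, keeping the tool slightly forward of it.

Request:
apply_moves(
  series=[
    {"x":4.5,"y":2,"z":-20,"wx":0,"wy":0,"wz":0,"claw":1},
    {"x":0,"y":0,"z":-40,"wx":0,"wy":0,"wz":0,"claw":1},
    {"x":0,"y":0,"z":-25,"wx":0,"wy":0,"wz":0,"claw":1},
    {"x":0,"y":0,"z":0,"wx":0,"wy":0,"wz":0,"claw":1},
    {"x":0,"y":0,"z":0,"wx":0,"wy":0,"wz":0,"claw":1},
  ],
)

```text
t: 22.95
tcp_pos: [0.5854, 0.1662, 0.3477]
tool_rot: [3.141, 0.001, 2.918]
wrist_force: [-0.2, 0.1, 1.1]
gripper_width: 0.0851
grip_force: 0.0
```

Request:
apply_moves(
  series=[
    {"x":-0.4,"y":-1.5,"z":-15,"wx":0,"wy":0,"wz":0,"claw":1},
    {"x":0,"y":0,"z":-18,"wx":0,"wy":0,"wz":0,"claw":1},
    {"x":0,"y":0,"z":0,"wx":0,"wy":0,"wz":0,"claw":0.7},
    {"x":0,"y":0,"z":0,"wx":0,"wy":0,"wz":0,"claw":0.4},
    {"x":0,"y":0,"z":0,"wx":0,"wy":0,"wz":0,"claw":0.25},
    {"x":0,"y":0,"z":0,"wx":0,"wy":0,"wz":0,"claw":0.1},
    {"x":0,"y":0,"z":0,"wx":0,"wy":0,"wz":0,"claw":0},
    {"x":0,"y":0,"z":0,"wx":0,"wy":0,"wz":0,"claw":0},
    {"x":0,"y":0,"z":0,"wx":0,"wy":0,"wz":0,"claw":0},
  ],
)

```text
t: 24.08
tcp_pos: [0.585, 0.1652, 0.3149]
tool_rot: [3.14, 0.001, 2.918]
wrist_force: [0.4, 1.8, 2.2]
gripper_width: 0.012
grip_force: 58.5
```

Request:
apply_moves(
  series=[
    {"x":-1.4,"y":-6.2,"z":1.9,"wx":0,"wy":0,"wz":0,"claw":0},
    {"x":-1.4,"y":-6.2,"z":1.8,"wx":0,"wy":0,"wz":0,"claw":0},
    {"x":-1.5,"y":-6.2,"z":1.5,"wx":0,"wy":0,"wz":0,"claw":0},
    {"x":-1.5,"y":-6.3,"z":1.5,"wx":0,"wy":0,"wz":0,"claw":0},
    {"x":-1.5,"y":-6.4,"z":1.1,"wx":0,"wy":0,"wz":0,"claw":0},
    {"x":-1.5,"y":-6.4,"z":1,"wx":0,"wy":0,"wz":0,"claw":0},
    {"x":-1.5,"y":-6.4,"z":0.7,"wx":0,"wy":0,"wz":0,"claw":0},
    {"x":-1.5,"y":-6.4,"z":0.7,"wx":0,"wy":0,"wz":0,"claw":0},
    {"x":-1.5,"y":-6.4,"z":0.3,"wx":0,"wy":0,"wz":0,"claw":0},
    {"x":0,"y":0,"z":0,"wx":0,"wy":0,"wz":0,"claw":0},
    {"x":0,"y":0,"z":0,"wx":0,"wy":0,"wz":0,"claw":0},
  ],
)

```text
t: 25.45
tcp_pos: [0.5711, 0.107, 0.3259]
tool_rot: [3.141, -0.0, 2.917]
wrist_force: [-1.0, 2.7, 6.9]
gripper_width: 0.0116
grip_force: 62.7
```

Request:
apply_moves(
  series=[
    {"x":-1.3,"y":-5.7,"z":0.4,"wx":0,"wy":0,"wz":0,"claw":0},
    {"x":-1.4,"y":-5.7,"z":0,"wx":0,"wy":0,"wz":0,"claw":0},
    {"x":-1.3,"y":-5.7,"z":0,"wx":0,"wy":0,"wz":0,"claw":0},
    {"x":0,"y":0,"z":0,"wx":0,"wy":0,"wz":0,"claw":0},
    {"x":0,"y":0,"z":0,"wx":0,"wy":0,"wz":0,"claw":0},
    {"x":0,"y":0,"z":0,"wx":0,"wy":0,"wz":0,"claw":0},
    {"x":0,"y":0,"z":0,"wx":0,"wy":0,"wz":0,"claw":0},
    {"x":0,"y":0,"z":0,"wx":0,"wy":0,"wz":0,"claw":0},
  ],
)

```text
t: 26.45
tcp_pos: [0.567, 0.0896, 0.3263]
tool_rot: [-3.142, -0.001, 2.917]
wrist_force: [-1.8, 1.6, 8.8]
gripper_width: 0.0121
grip_force: 62.0
```

Run:
```python
from fit import *
fs=imaging.grab_frame("top"); cv2.imwrite("pics/t2.png",fs["color"][:,:,::-1])
f=imaging.grab_frame("wrist"); cv2.imwrite("pics/w12.png",f["color"][:,:,::-1])
o=manip.get_obs(); print(o["t"],o["tcp_pos"],o["wrist_force"],o["gripper_width"],o["grip_force"],np.abs(o["joint_vel"]).max())
g=cv2.cvtColor(f["color"],cv2.COLOR_RGB2GRAY).astype(int)
def K(x,z):
    c,s=np.cos(np.radians(76.9)),np.sin(np.radians(76.9)); return np.array([.5475+c*x,.0025+s*x,z])
for nm,c in (("crown",K(0,.097)),("gap",K(-.016,.074)),("second",K(.016,.074)),("front",K(-.032,.051))):
    q=proj(f,cyl(c,np.radians(166.9)));print(nm,q.min(0).round(),q.max(0).round())
# handle bar (dark) columns in top view near predicted handle centre
hx=np.array([.5702-.0098*.227,.0999-.0098*.974,.341]); q=proj(fs,hx)[0];print("top pred handle",q)
# systematic top bias (measured on kiln): -2.5,-5.5 mm
gt=cv2.cvtColor(fs["color"],cv2.COLOR_RGB2GRAY).astype(int); qi=q.round().astype(int)
for dy in (-16,-12,12,16): print(dy,[(c,int(gt[qi[1]+dy,c])) for c in range(qi[0]-14,qi[0]+15)])
```

```text
26.55 [0.56697648 0.08959726 0.32627026] [-1.02325623  2.46222114  7.80763993] 0.011961374226253086 62.02483534812927 0.0009997625561425968
crown [231. 138.] [260. 194.]
gap [222. 136.] [250. 188.]
second [250. 136.] [277. 188.]
front [214. 133.] [241. 183.]
top pred handle [291.12112802 136.98915703]
-16 [(277, 100), (278, 104), (279, 98), (280, 95), (281, 93), (282, 93), (283, 89), (284, 85), (285, 86), (286, 85), (287, 85), (288, 80), (289, 81), (290, 82), (291, 90), (292, 97), (293, 91), (294, 91), (295, 78), (296, 63), (297, 55), (298, 62), (299, 58), (300, 60), (301, 80), (302, 94), (303, 94), (304, 101), (305, 126)]
-12 [(277, 101), (278, 97), (279, 99), (280, 95), (281, 94), (282, 93), (283, 92), (284, 89), (285, 87), (286, 82), (287, 78), (288, 79), (289, 72), (290, 76), (291, 68), (292, 74), (293, 76), (294, 79), (295, 82), (296, 67), (297, 59), (298, 54), (299, 53), (300, 49), (301, 52), (302, 74), (303, 94), (304, 114), (305, 135)]
12 [(277, 99), (278, 101), (279, 96), (280, 93), (281, 91), (282, 94), (283, 91), (284, 91), (285, 85), (286, 81), (287, 82), (288, 76), (289, 76), (290, 71), (291, 64), (292, 71), (293, 71), (294, 63), (295, 65), (296, 74), (297, 89), (298, 117), (299, 136), (300, 136), (301, 134), (302, 131), (303, 131), (304, 131), (305, 131)]
16 [(277, 101), (278, 99), (279, 94), (280, 97), (281, 92), (282, 90), (283, 89), (284, 90), (285, 79), (286, 82), (287, 82), (288, 79), (289, 70), (290, 73), (291, 70), (292, 71), (293, 63), (294, 62), (295, 72), (296, 79), (297, 120), (298, 143), (299, 142), (300, 133), (301, 136), (302, 129), (303, 131), (304, 130), (305, 137)]
```

The lid handle is within 1 mm of the computed balance position, gripped and still. Handing in.

```bash
python3 -c "
from rig import manip
print(manip.hand_in())"
```

```text
the job is handed in; nothing more can be done
None
```

I handed the job in at 26.6 s: both rollers are in the pyramid (gap and top), and the lid is still gripped by its handle at about 0.36 rad, its balance point; hand-in gave no verdict, and I last checked the pile by camera before moving to the lid.

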